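# Change the oil and fuel filter elements and box the used ones

### The arm

A 6-joint arm with a two-finger parallel gripper is mounted at the origin on the work surface. World frame = base frame: x ahead of the robot, y to its left, z up, the work surface at z = 0. Lengths are in m, angles in degrees, forces in N, time in s.
With the tool pointing down it reaches from about 0.375 to 0.9 m from the base axis. Payload 3.1 kg.
Tool frame: the origin (TCP) lies at the centre of the arm's flange, where the gripper is bolted on; the fingertips stand 182 mm ahead of it and the grasp point (between the pads) lies bot.grip_point_offset ahead of it (bot.grip_point_offset is the distance from the TCP to the grasp point, in m); x points along the fingers, z is the direction in which the jaws open and shut, and the axes are right-handed (so a half turn about x gives the same grasp; the last joint's range is limited). The gripper opens to 87 mm and grips with 3 to 60 N. Pads are 19 mm wide; open, the fingers measure 117 mm over their backs; the gripper's body (75 mm by 190 mm) begins 51 mm behind the grasp point.
Start: joints at [-78.638, 30.224, 82.088, -0, 67.689, -10.227], TCP at [0.23, -0.581, 0.405] pointing down, gripper open.
Joint ranges: [-176.69, 176.69], [-43.24, 126.21], [12.49, 139.97], [-82, 262], [0, 151.66], [-163.58, 163.58]. Speed limits (degrees/s): [159.86, 159.86, 180, 180, 180, 180].

### API

Orientations are given as a 3x3 rotation matrix whose columns are the frame's x, y, z axes.
In Python, from rig import bot gives the robot as it stands.
- The arm moves only by the tool step_arm, never from a script. Its argument "motion" is a list that holds one entry, the list of rows, each a list of 7 numbers: the turn, a rotation vector about the world's x, y, z in degrees, then the shift along the world's x, y, z in mm, then the finger opening in mm, from 0 to 87. A call has 1 to 12 rows; each row is the pose to reach, as a shift and turn from the pose commanded when the call began; what a row does not reach only later rows make up. A row lasts 1/12 s, in which the tool goes at most 41.7 mm and 7.16 degrees, less where a joint would pass 70% of its speed; a pose out of reach is approached as far as the arm can. A call with a gripper value outside its range is refused whole. The fingers move at their own pace and stop on an object; the grip force is fixed at half the most. Time passes only in rows, so rows that repeat a pose let the fingers close. It gives the time, the measured TCP pose, the force and the opening at its end, in the units of the state.
- bot.read_state(): the state, without advancing time (a new reading comes with each control period).
- bot.capture(name): name is "side" or "top"; returns a dict with "frame" (420x560x3 uint8, red, green, blue), "range_z" (420x560 float32, m along the optical axis (not along the pixel's ray), 0 where there is no reading), "fx", "fy", "cx", "cy" (pixels), "cam_to_world" (4x4, takes a point from camera to world coordinates). Camera axes: x right, y down, z forward; pixel columns grow to the right and rows downward; lengths in m; the calibration is good to about 2 mm. A picture is of the moment at which its call begins.
- bot.hand_in(): hands the job in, once; it reports no verdict.
The state is a dict: "time_s": time; "joint_positions": joint angles; "qvel": joint speeds; "tau": joint torques, N m; "position": TCP position; "tcp_rot": TCP orientation; "force": force on the tool from outside, world axes, zero at the start; "moment": the same for the moment, N m; "opening": opening from 0.0 (shut) to 1.0 (fully open).
Only numpy, scipy, OpenCV 4.12 (cv2) and the standard library are available. Lean on these libraries where they do the work, as an engineer would, in place of code of your own. Each camera call takes 0.05 s, during which the arm holds its last target.

### The job

Change both filter elements: the used oil element and the used fuel element come out of their open housings, and the new ones from the cartons go in, each seated upright on the floor of the housing for its kind. Each used element ends up standing upright in the carton its new one came in, so that it can be handed back to the customer; the drip pan is free for a used one to wait in. Set every element down instead of dropping it, keep the new ones out of the oily pan, and do not knock over or shove the spray can.

Things in the scene. Friction and masses are not known exactly. Their poses are not given: they have to be found in the camera images.
- new_oil_element: New oil filter element, short and wide: pale pleated-paper cylinder, 60 mm diameter, 80 mm high, about 0.12 kg. At the start it stands upright in oil_carton, its upper 41 mm above the carton's walls. Solid (the dark centre hole is shallow). Origin at the centre of its underside, z up along its axis.
- used_oil_element: Used oil filter element, the same cylinder as the new one (60 mm diameter, 80 mm high, about 0.17 kg) but brown with old oil. At the start it stands upright in oil_housing, its upper 40 mm above the rim. Origin at the centre of its underside, z up along its axis.
- new_fuel_element: New fuel filter element, tall and slim: pale pleated-paper cylinder, 44 mm diameter, 100 mm high, about 0.09 kg. At the start it stands upright in fuel_carton, its upper 48 mm above the carton's walls. Origin at the centre of its underside, z up along its axis.
- used_fuel_element: Used fuel filter element, the same cylinder as the new one (44 mm diameter, 100 mm high, about 0.13 kg) but brown with old fuel. At the start it stands upright in fuel_housing, its upper 44 mm above the rim. Origin at the centre of its underside, z up along its axis.
- oil_housing: Oil filter housing, the wider and lower of the two round cast-aluminium bowls, open at the top, bolted down by a square flange 112 mm wide and 8 mm thick. Bowl 88 mm outside, 78 mm inside diameter; flat seat 10 mm above the bench, rim 50 mm above the bench. Does not move. Origin at the centre of its underside, at bench height; z up.
- fuel_housing: Fuel filter housing, the narrower and higher of the two round cast-aluminium bowls, open at the top, bolted down by a square flange 96 mm wide and 8 mm thick. Bowl 72 mm outside, 62 mm inside diameter; flat seat 10 mm above the bench, rim 66 mm above the bench. Does not move. Origin at the centre of its underside, at bench height; z up.
- oil_carton: Open lower half of the oil element's carton, square brown cardboard, the larger and lower of the two: 86 mm square outside, 80 mm inside, walls 42 mm high, floor 3 mm above the bench. Does not move. Origin at the centre of its underside, at bench height; z up, x and y along its sides.
- fuel_carton: Open lower half of the fuel element's carton, square brown cardboard, the smaller and higher of the two: 70 mm square outside, 64 mm inside, walls 55 mm high, floor 3 mm above the bench. Does not move. Origin at the centre of its underside, at bench height; z up, x and y along its sides.
- drip_pan: Shallow round steel drip pan, empty at the start: 116 mm diameter at the rim, 18 mm high, flat floor about 100 mm across and 4 mm above the bench. Does not move. Origin at the centre of its underside, at bench height; z up.
- spray_can: Bystander: upright aerosol can with a yellow label, 65 mm diameter, 175 mm high, loose, beside the work on the robot's left. Origin at the centre of its underside, z up.

How it is judged:
By the outcome, as a careful person would: the job done as asked, in the order asked, and still so for the second after the job is handed in, with the robot touching nothing.
It also fails if it takes over 144 s, if anything falls off the work surface, if the arm or the gripper's body presses on something with over 40 N, if the wrist force passes 120 N, or if a joint passes its speed limit or range.

## Working session

There is one attempt and no reset: what is moved stays moved. The work goes in short steps, Python scripts to look and compute and a tool call to move; the robot and the scene stay as the last step left them, time stands still between calls to the robot, and variables do not carry over. Pictures are saved under pics/ and viewed, and the job is handed in when it is done.

Besides the shell and the picture viewer there is one more tool, called after "Request:" as name(argument=value, ...), one argument or row to a line, values as JSON. step_arm: Moves the arm, as the interface text tells. Its arguments: {"type":"object","properties":{"motion":{"type":"array"}},"required":["motion"]}

```bash
ls; mkdir -p pics; python3 - <<'E'
from rig import bot
import cv2,numpy as np
print(bot.read_state(), bot.grip_point_offset)
for n in("side","top"):
    c=bot.capture(n); cv2.imwrite(f"pics/{n}0.png",c["frame"][...,::-1])
    np.savez(f"{n}0.npz",**c); print(n,c["fx"],c["fy"],c["cx"],c["cy"],c["cam_to_world"].round(4))
E
```

```text
pics
{'time_s': 0.0, 'joint_positions': array([-7.86394639e+01,  3.02801536e+01,  8.21552138e+01, -1.40325760e-03,
        6.76870680e+01, -1.02284412e+01]), 'qvel': array([-0.03185665,  0.09133068,  0.06508789,  0.02327857,  0.09312541,
        0.05190452]), 'tau': array([-4.21185750e-04, -4.40045071e+01, -1.76593477e+01,  6.31854264e-02,
        5.82899828e-02, -1.87062428e-04]), 'position': array([ 0.2299133 , -0.58082139,  0.40376497]), 'tcp_rot': array([[-4.43144591e-04,  9.29843938e-01,  3.67953875e-01],
       [ 2.09056781e-03,  3.67953969e-01, -9.29841657e-01],
       [-9.99997717e-01,  3.57178228e-04, -2.10695862e-03]]), 'force': array([-0.47179193,  0.8556263 , -0.39129028]), 'moment': array([0.00743493, 0.00340314, 0.00139195]), 'opening': 0.9999851346218942} 0.1635
side 455.52608479502794 455.52608479502794 281.5762356251598 213.75696042343637 [[-0.774  -0.382   0.505   0.035 ]
 [-0.6328  0.4363 -0.6397  0.7666]
 [ 0.024  -0.8147 -0.5794  0.664 ]
 [ 0.      0.      0.      1.    ]]
top 512.7079745171907 512.7079745171907 278.1659961731816 206.62717941764163 [[ 0.0215 -0.9967  0.0785  0.4329]
 [-0.9998 -0.0211  0.006   0.0675]
 [-0.0044 -0.0786 -0.9969  1.3184]
 [ 0.      0.      0.      1.    ]]
```

View pics/side0.png

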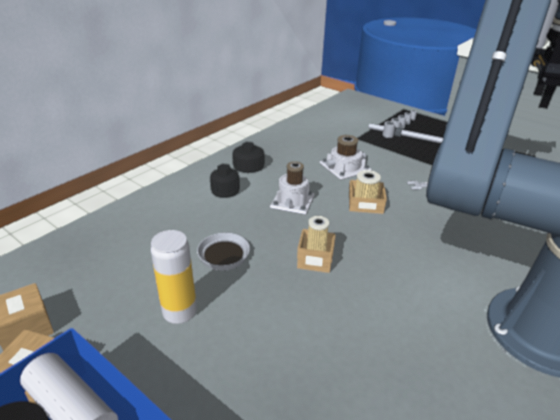

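View pics/top0.png

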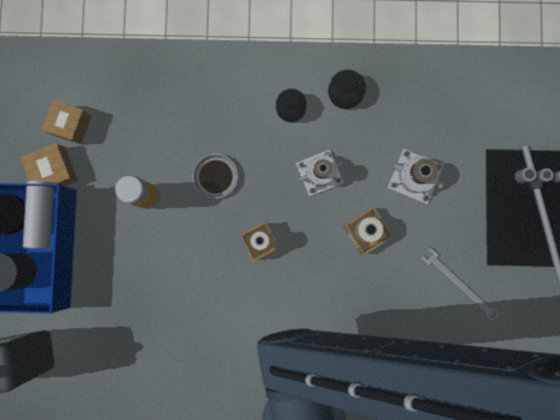

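The side view shows the pan at (224,250), the can at (174,275), and the fuel and oil housings at (293,190) and (345,155). The top view shows the fuel housing at (320,172), oil housing at (416,176), fuel carton at (260,240), oil carton at (368,230), pan at (217,176) and can at (130,190). Next I'll measure from the depth clouds.

```bash
cat > h.py <<'E'
import numpy as np,cv2
def cloud(c):
    z=c["range_z"];v,u=np.mgrid[:420,:560]
    p=np.stack([(u-c["cx"])/c["fx"]*z,(v-c["cy"])/c["fy"]*z,z,np.ones_like(z)],-1)@c["cam_to_world"].T
    p=p[...,:3].copy();p[z==0]=np.nan;return p
def circ(P):
    A=np.c_[2*P,np.ones(len(P))];s=np.linalg.lstsq(A,(P**2).sum(1),rcond=None)[0];return s[0],s[1],np.sqrt(s[2]+s[0]**2+s[1]**2)
E
python3 - <<'E'
from h import *
seeds={"pan":(217,176),"fh":(320,172),"oh":(416,176),"fc":(260,240),"oc":(368,230),"can":(130,188)}
C={n:dict(np.load(n+"0.npz")) for n in("top","side")}
W={n:cloud(C[n]) for n in C}
for n in W:
    z=W[n][...,2]; print(n,"bench z",np.nanmedian(z[(abs(z)<.02)]))
for k,(u,v) in seeds.items():
    c0=W["top"][v-2:v+3,u-2:u+3].reshape(-1,3);c0=np.nanmedian(c0,0);print(k,c0.round(3))
    for n in W:
        P=W[n].reshape(-1,3);P=P[(np.hypot(*(P[:,:2]-c0[:2]).T)<.075)&(P[:,2]>.006)]
        if not len(P): continue
        h,e=np.histogram(P[:,2],np.arange(0,.19,.005))
        print("  ",n,{round(float(a)*1000):int(b) for a,b in zip(e,h) if b>5})
        zt=np.percentile(P[:,2],99.5)
        T=P[P[:,2]>zt-.012]; 
        r,_=cv2.minEnclosingCircle((T[:,:2]*1000).astype(np.float32)),0
        print("    top z",zt.round(4),"mean",T[:,:2].mean(0).round(4),"encl",np.round(r[0],1),np.round(r[1],1),len(T))
E
```

```text
top bench z -2.4685861520712393e-05
side bench z 7.606547534577679e-05
pan [0.612 0.235 0.004]
   top {5: 330, 10: 145, 15: 141, 20: 27}
    top z 0.0224 mean [0.6155 0.2431] encl [612.3 238.6] 57.9 300
   side {5: 215, 10: 182, 15: 217, 20: 6}
    top z 0.0204 mean [0.6193 0.2346] encl [614.  239.9] 59.4 449
fh [ 0.613 -0.023  0.11 ]
   top {5: 260, 10: 122, 15: 38, 20: 12, 25: 34, 30: 45, 35: 17, 40: 15, 45: 10, 50: 8, 55: 27, 60: 239, 65: 158, 70: 10, 85: 6, 100: 8, 105: 138, 110: 113}
    top z 0.1146 mean [ 0.6235 -0.0289] encl [623.8 -29.4] 21.7 259
   side {5: 222, 10: 71, 15: 60, 20: 51, 25: 60, 30: 68, 35: 56, 40: 57, 45: 41, 50: 51, 55: 53, 60: 133, 65: 108, 70: 25, 75: 31, 80: 24, 85: 34, 90: 24, 95: 26, 100: 23, 105: 81, 110: 64}
    top z 0.1122 mean [ 0.6222 -0.0243] encl [626.3 -28. ] 24.1 164
oh [ 0.611 -0.256  0.089]
   top {5: 281, 10: 137, 15: 49, 20: 20, 25: 33, 30: 59, 35: 63, 40: 80, 45: 311, 50: 129, 55: 13, 60: 15, 65: 7, 70: 7, 80: 17, 85: 232, 90: 233, 95: 6}
    top z 0.0947 mean [ 0.6255 -0.2778] encl [ 625.5 -278.6] 30.5 486
   side {5: 163, 10: 79, 15: 7
[... 1125 characters left out ...]
8, 35: 10, 40: 10, 45: 18, 50: 12, 55: 13, 60: 12, 65: 15, 70: 17, 75: 13, 80: 14, 85: 12, 90: 15, 95: 16, 100: 12, 105: 14, 110: 17, 115: 16, 120: 15, 125: 22, 130: 18, 135: 19, 140: 15, 145: 17, 150: 13, 155: 31, 160: 45, 165: 49, 170: 281, 175: 241, 180: 7}
    top z 0.1801 mean [0.5569 0.411 ] encl [557.4 410.8] 30.8 548
   side {5: 53, 10: 56, 15: 68, 20: 69, 25: 68, 30: 59, 35: 66, 40: 57, 45: 75, 50: 75, 55: 68, 60: 68, 65: 69, 70: 74, 75: 82, 80: 70, 85: 80, 90: 76, 95: 78, 100: 76, 105: 80, 110: 82, 115: 86, 120: 82, 125: 85, 130: 85, 135: 87, 140: 89, 145: 83, 150: 83, 155: 85, 160: 124, 165: 136, 170: 379, 175: 266}
    top z 0.1764 mean [0.5528 0.4162] encl [557.4 413.6] 31.8 791
```

```bash
python3 - <<'E'
import cv2,numpy as np
i=cv2.imread("pics/top0.png")[130:280,180:460];cv2.imwrite("pics/topz.png",cv2.resize(i,(784,420),interpolation=cv2.INTER_CUBIC))
i=cv2.imread("pics/side0.png")[120:290,190:400];cv2.imwrite("pics/sidez.png",cv2.resize(i,(735,595),interpolation=cv2.INTER_CUBIC))
E
```

```text
(no output)
```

View pics/topz.png

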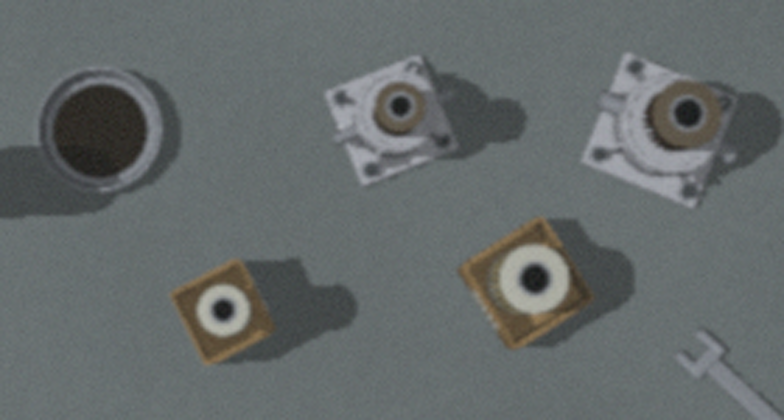

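View pics/sidez.png

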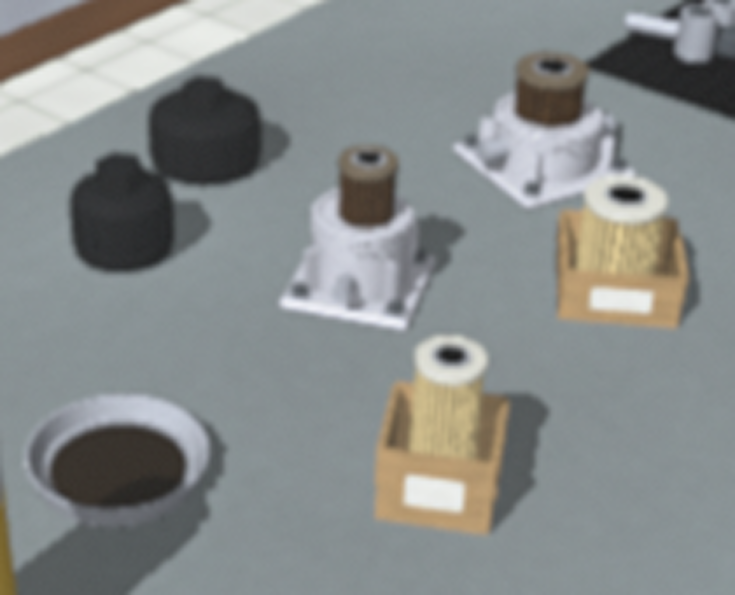

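The zoomed views show that the elements stand off-centre in their places: used oil at (686,112) against a bowl centre near (662,128) in the enlarged top view. I'll fit the element tops and the rims separately, using both cameras.

```bash
cat > fit.py <<'E'
from h import *
from scipy.optimize import least_squares
C={n:dict(np.load(n+"0.npz")) for n in("top","side")}
W={n:cloud(C[n]) for n in C}
def near(n,c,r,z0,z1):
    P=W[n].reshape(-1,3);return P[(np.hypot(*(P[:,:2]-np.array(c)).T)<r)&(P[:,2]>z0)&(P[:,2]<z1)]
def ring(P,ri,ro,c):   # points should lie between ri and ro
    def f(x):
        d=np.hypot(*(P[:,:2]-x).T);return np.r_[np.maximum(d-ro,0)+np.maximum(ri-d,0),1e-3*(x-np.mean(P[:,:2],0))]
    s=least_squares(f,c,loss="soft_l1",f_scale=.001);return s.x.round(4),len(P)
if __name__=="__main__":
  for k,c,zt,r in[("uf",(.624,-.029),.11,.022),("uo",(.6255,-.278),.09,.03),("nf",(.448,.117),.103,.022),("no",(.4805,-.149),.083,.03)]:
    for n in W:
        P=near(n,c,.05,zt-.006,zt+.008)
        print(k,n,"z",np.median(P[:,2]).round(4),"disc",ring(P,0,r,np.array(c)))
        if n=="side":
            Q=near(n,c,.045,zt-.03,zt-.008);print("   sidewall",ring(Q,r,r+.0003,np.array(c)))
  for k,c,zt,ri,ro in[("fh",(.613,-.023),.066,.031,.036),("oh",(.611,-.263),.05,.039,.044),("pan",(.613,.239),.018,.054,.058)]:
    for n in W:
        P=near(n,c,.065,zt-.004,zt+.004);P=P[np.hypot(*(P[:,:2]-np.array(c)).T)>ri-.008]
        print(k,n,"z",np.median(P[:,2]).round(4),ring(P,ri,ro,np.array(c)))
  for k,c,zt,s in[("fc",(.448,.117),.055,.070),("oc",(.478,-.142),.042,.086)]:
    for n in W:
        P=near(n,c,.075,zt-.005,zt+.006)
        def f(x):
            R=np.array([[np.cos(x[2]),-np.sin(x[2])],[np.sin(x[2]),np.cos(x[2])]]);q=abs((P[:,:2]-x[:2])@R);m=q.max(1)
            return np.maximum(m-s/2,0)+np.maximum(s/2-.003-m,0)
        b=min((least_squares(f,[*c,a],loss="soft_l1",f_scale=.001) for a in np.deg2rad([0,20,40,60,80])),key=lambda s:s.cost)
        print(k,n,"z",np.median(P[:,2]).round(4),b.x[:2].round(4),np.rad2deg(b.x[2]).round(1),len(P))
E
python3 fit.py
```

```text
uf top z 0.1096 disc (array([ 0.6237, -0.0289]), 257)
uf side z 0.1098 disc (array([ 0.6246, -0.0278]), 148)
   sidewall (array([ 0.628 , -0.0309]), 119)
uo top z 0.09 disc (array([ 0.6259, -0.2784]), 481)
uo side z 0.0897 disc (array([ 0.6272, -0.2767]), 177)
   sidewall (array([ 0.6302, -0.2818]), 138)
nf top z 0.103 disc (array([0.448, 0.117]), 263)
nf side z 0.1031 disc (array([0.4479, 0.1187]), 237)
   sidewall (array([0.451 , 0.1146]), 159)
no top z 0.0832 disc (array([ 0.4803, -0.1491]), 479)
no side z 0.083 disc (array([ 0.4826, -0.1474]), 262)
   sidewall (array([ 0.4848, -0.1526]), 163)
fh top z 0.0649 (array([ 0.6257, -0.0292]), 242)
fh side z 0.0648 (array([ 0.6246, -0.0283]), 131)
oh top z 0.0494 (array([ 0.6233, -0.277 ]), 198)
oh side z 0.0485 (array([ 0.6215, -0.2719]), 96)
pan top z 0.0172 (array([0.6117, 0.2377]), 186)
pan side z 0.017 (array([0.6118, 0.24  ]), 263)
fc top z 0.0544 [0.4471 0.1196] 28.1 165
fc side z 0.0543 [0.4489 0.1194] 28.2 282
oc top z 0.0413 [ 0.4793 -0.151 ] 123.5 234
oc side z 0.0415 [ 0.4821 -0.1522] 33.6 243
```

```bash
python3 - <<'E'
from fit import *
for k,c,zt,ri,ro in[("fh",(.625,-.029),.066,.031,.036),("oh",(.6235,-.277),.05,.039,.044)]:
    for n in W:
        c=np.array(c)
        for _ in range(5):
            P=near(n,c,ro+.004,zt-.008,zt+.004);P=P[np.hypot(*(P[:,:2]-c).T)>ri-.004]
            c,m=ring(P,ri,ro,c)
        a=np.rad2deg(np.arctan2(*(P[:,:2]-c).T[::-1]));print(k,n,c,m,np.histogram(a,np.arange(-180,181,45))[0])
# flange corner check
i=None
for k,c,s in[("fh",(.625,-.029),.096),("oh",(.6235,-.277),.112)]:
    for n in W:
        P=near(n,c,s*.85,.005,.0115)
        r=cv2.minAreaRect((P[:,:2]*1000).astype(np.float32));print(k,n,np.round(r[0],1),np.round(r[1],1),round(r[2],1))
E
```

```text
fh top [ 0.6272 -0.0299] 330 [44 39 43 38 40 41 45 40]
fh side [ 0.6277 -0.0277] 183 [27 14  0 11 22 33 36 40]
oh top [ 0.624  -0.2776] 329 [51 36  1 14 48 55 63 61]
oh side [ 0.6245 -0.2736] 160 [22 13  0  5 20 30 36 34]
fh top [620.8 -28.6] [145.  149.3] 5.9
fh side [626.1 -23.4] [95.4 93.7] 23.7
oh top [ 625.  -278.4] [173.5 177.6] 40.3
oh side [ 625.9 -272.6] [112.  112.9] 71.6
```

Request:
step_arm(
  motion=[
    [[0,0,0,33,25,0,87],[0,0,0,66,50,0,87],[0,0,0,99,76,0,87],[0,0,0,132,101,0,87],[0,0,0,165,126,0,87],[0,0,0,198,152,0,87],[0,0,0,231,177,-15,87],[0,0,0,264,202,-30,87],[0,0,0,297,228,-45,87],[0,0,0,330,253,-60,87],[0,0,0,363,279,-75,87],[0,0,0,396,303,-85,87]],
  ],
)

```text
time_s: 1.1
position: [0.6162, -0.2842, 0.3214]
tcp_rot: [[-0.003, 0.93, 0.368], [0.002, 0.368, -0.93], [-1.0, -0.002, -0.002]]
force: [0.2, 0.1, -0.3]
opening: 1.0
```

Request:
step_arm(
  motion=[
    [[0,0,0,0,0,0,87],[0,0,0,0,0,0,87],[0,0,0,0,0,0,87],[0,0,0,0,0,-10,87],[0,0,0,0,0,-20,87],[0,0,0,0,0,-30,87],[0,0,0,0,0,-40,87],[0,0,0,0,0,-50,87],[0,0,0,0,0,-60,87],[0,0,0,0,0,-70,87],[0,0,0,0,0,-80,87],[0,0,0,0,0,-83,87]],
  ],
)

```text
time_s: 2.1
position: [0.6149, -0.2856, 0.2379]
tcp_rot: [[-0.003, 0.93, 0.368], [0.002, 0.368, -0.93], [-1.0, -0.002, -0.003]]
force: [-1.3, -0.6, -0.3]
opening: 0.997
```

```bash
cat > look.py <<'E'
import sys;from rig import bot
from h import *
n,tag=sys.argv[1],sys.argv[2]
c=bot.capture(n);s=bot.read_state();np.savez(f"{n}_{tag}.npz",**c)
print(s["time_s"],s["position"].round(4),s["force"].round(2),s["moment"].round(2),round(s["opening"],3))
f=c["frame"][...,::-1]
if len(sys.argv)>3:
    x0,x1,y0,y1=map(int,sys.argv[3].split(","));f=f[y0:y1,x0:x1];k=min(800/f.shape[1],600/f.shape[0]);f=cv2.resize(f,None,fx=k*.99,fy=k*.99,interpolation=cv2.INTER_CUBIC)
cv2.imwrite(f"pics/{n}_{tag}.png",f)
E
python3 look.py side a 240,460,60,240
```

```text
2.15 [ 0.6149 -0.2856  0.2381] [ 0.63  0.46 -0.24] [-0.06  0.01  0.04] 0.995
```

View pics/side_a.png

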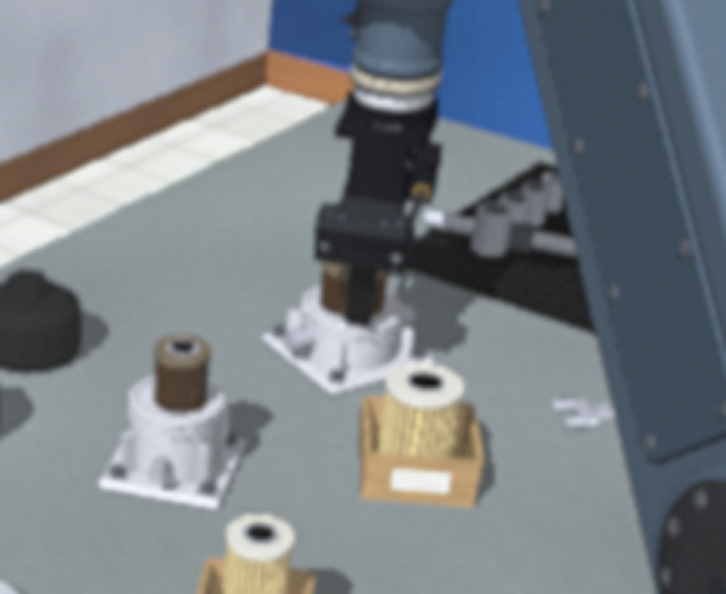

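The fingers straddle the used oil element around (350,290). The tool stands about 14 mm short of the target because the command was truncated, so I'll correct that and then close.

Request:
step_arm(
  motion=[
    [[0,0,0,6,4,0,87],[0,0,0,11,8,0,87],[0,0,0,11,8,0,87],[0,0,0,11,8,0,87],[0,0,0,11,8,0,87]],
  ],
)

```text
time_s: 2.57
position: [0.6268, -0.2777, 0.2409]
tcp_rot: [[0.001, 0.93, 0.369], [-0.001, 0.369, -0.93], [-1.0, 0.0, 0.001]]
force: [0.6, 0.6, 0.2]
opening: 0.996
```

Request:
step_arm(
  motion=[
    [[0,0,0,0,0,-4,87],[0,0,0,0,0,-4,87],[0,0,0,0,0,-4,50],[0,0,0,0,0,-4,50],[0,0,0,0,0,-4,50],[0,0,0,0,0,-4,50],[0,0,0,0,0,-4,50],[0,0,0,0,0,-4,50],[0,0,0,0,0,-4,50],[0,0,0,0,0,-4,50]],
  ],
)

```text
time_s: 3.4
position: [0.6265, -0.2781, 0.2364]
tcp_rot: [[0.0, 0.93, 0.368], [-0.0, 0.368, -0.93], [-1.0, 0.0, 0.001]]
force: [0.0, -0.7, 1.2]
opening: 0.684
```

Request:
step_arm(
  motion=[
    [[0,0,0,0,0,5,50],[0,0,0,0,0,13,50],[0,0,0,0,0,25,50],[0,0,0,0,0,40,50],[0,0,0,0,0,55,50],[0,0,0,0,0,70,50],[0,0,0,0,0,85,50],[0,0,0,0,0,100,50],[0,0,0,0,0,115,50],[0,0,0,0,0,130,50],[0,0,0,0,0,130,50],[0,0,0,0,0,130,50]],
  ],
)

```text
time_s: 4.4
position: [0.6266, -0.2779, 0.3682]
tcp_rot: [[0.003, 0.93, 0.368], [-0.002, 0.368, -0.93], [-1.0, 0.002, 0.003]]
force: [0.6, 0.0, -1.4]
opening: 0.683
```

```bash
python3 look.py side b 240,460,60,240
```

```text
4.45 [ 0.6262 -0.2777  0.3668] [ 0.28  0.52 -1.68] [-0.01  0.   -0.01] 0.687
```

View pics/side_b.png

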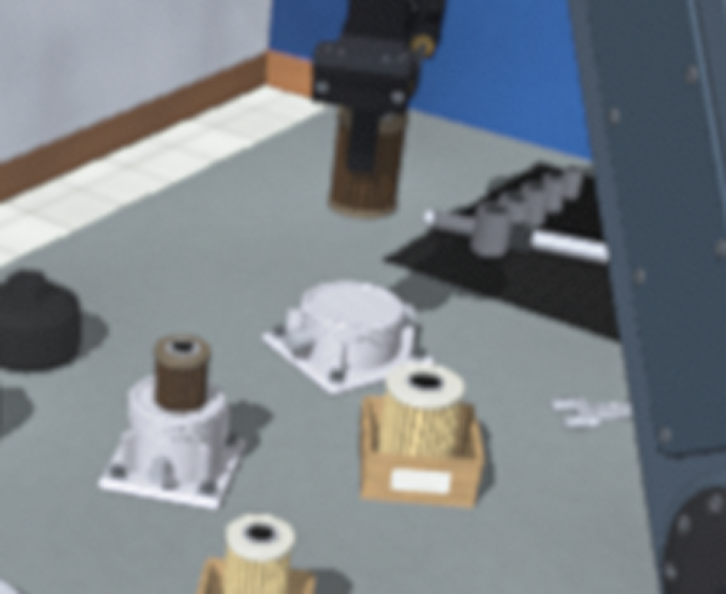

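The used oil element hangs upright in the gripper at (365,165). Next it goes to the pan.

Request:
step_arm(
  motion=[
    [[0,0,0,0,10,0,50],[0,0,0,-1,30,0,50],[0,0,0,-2,55,0,50],[0,0,0,-3,83,0,50],[0,0,0,-4,112,0,50],[0,0,0,-5,142,0,50],[0,0,0,-6,172,0,50],[0,0,0,-7,202,0,50],[0,0,0,-8,232,0,50],[0,0,0,-9,262,0,50],[0,0,0,-10,292,0,50],[0,0,0,-11,322,0,50]],
  ],
)

```text
time_s: 5.45
position: [0.6139, 0.0474, 0.3653]
tcp_rot: [[-0.003, 0.929, 0.369], [0.001, 0.369, -0.929], [-1.0, -0.002, -0.002]]
force: [0.8, -0.2, -1.4]
opening: 0.682
```

Request:
step_arm(
  motion=[
    [[0,0,0,0,30,0,50],[0,0,0,0,60,0,50],[0,0,0,-1,90,0,50],[0,0,0,-1,120,0,50],[0,0,0,-2,148,0,50],[0,0,0,-3,170,0,50],[0,0,0,-3,185,0,50],[0,0,0,-3,193,0,50],[0,0,0,-3,195,0,50],[0,0,0,-3,195,0,50],[0,0,0,-3,195,0,50],[0,0,0,-3,195,0,50]],
  ],
)

```text
time_s: 6.45
position: [0.6126, 0.2378, 0.3662]
tcp_rot: [[-0.0, 0.93, 0.366], [-0.0, 0.366, -0.93], [-1.0, -0.001, 0.0]]
force: [0.0, -0.9, -1.2]
opening: 0.683
```

Request:
step_arm(
  motion=[
    [[0,0,0,0,1,-6,50],[0,0,0,0,1,-20,50],[0,0,0,0,1,-36,50],[0,0,0,0,1,-52,50],[0,0,0,0,1,-68,50],[0,0,0,0,1,-84,50],[0,0,0,0,1,-98,50],[0,0,0,0,1,-110,50],[0,0,0,0,1,-120,50],[0,0,0,0,1,-127,50],[0,0,0,0,1,-130,50],[0,0,0,0,1,-131,50]],
  ],
)

```text
time_s: 7.45
position: [0.6125, 0.2399, 0.2348]
tcp_rot: [[-0.001, 0.93, 0.368], [-0.0, 0.368, -0.93], [-1.0, -0.001, -0.0]]
force: [0.6, 0.2, -0.3]
opening: 0.682
```

Request:
step_arm(
  motion=[
    [[0,0,0,0,0,-1,50],[0,0,0,0,0,-2,50],[0,0,0,0,0,-2,50],[0,0,0,0,0,-2,50]],
  ],
)

```text
time_s: 7.78
position: [0.6126, 0.2402, 0.2339]
tcp_rot: [[0.001, 0.93, 0.368], [0.0, 0.368, -0.93], [-1.0, 0.001, 0.0]]
force: [-0.8, -0.1, -1.5]
opening: 0.684
```

Request:
step_arm(
  motion=[
    [[0,0,0,0,0,-1,50],[0,0,0,0,0,-1,50],[0,0,0,0,0,-2,50],[0,0,0,0,0,-2,50]],
  ],
)

```text
time_s: 8.12
position: [0.6124, 0.2401, 0.2312]
tcp_rot: [[-0.0, 0.93, 0.368], [-0.0, 0.368, -0.93], [-1.0, -0.0, -0.0]]
force: [-0.1, -0.4, -1.0]
opening: 0.684
```

Request:
step_arm(
  motion=[
    [[0,0,0,0,0,-1,50],[0,0,0,0,0,-1,50],[0,0,0,0,0,-1,50]],
  ],
)

```text
time_s: 8.37
position: [0.6125, 0.2401, 0.2304]
tcp_rot: [[0.0, 0.93, 0.368], [0.0, 0.368, -0.93], [-1.0, 0.0, 0.0]]
force: [-0.3, -0.0, -0.1]
opening: 0.683
```

Request:
step_arm(
  motion=[
    [[0,0,0,0,0,-1,50],[0,0,0,0,0,-1,50],[0,0,0,0,0,-1,50]],
  ],
)

```text
time_s: 8.62
position: [0.6125, 0.2401, 0.2304]
tcp_rot: [[0.0, 0.93, 0.368], [0.0, 0.368, -0.93], [-1.0, 0.0, 0.0]]
force: [-2.4, -1.4, 6.0]
opening: 0.682
```

Contact came at the predicted height with 6 N. Now release.

Request:
step_arm(
  motion=[
    [[0,0,0,0,0,0,87],[0,0,0,0,0,0,87],[0,0,0,0,0,0,87],[0,0,0,0,0,0,87],[0,0,0,0,0,0,87],[0,0,0,0,0,5,87],[0,0,0,0,0,15,87],[0,0,0,0,0,30,87],[0,0,0,0,0,50,87],[0,0,0,0,0,75,87],[0,0,0,0,0,100,87],[0,0,0,0,0,110,87]],
  ],
)

```text
time_s: 9.62
position: [0.6134, 0.2404, 0.3441]
tcp_rot: [[0.007, 0.93, 0.368], [0.002, 0.368, -0.93], [-1.0, 0.007, 0.001]]
force: [1.0, 0.0, 0.9]
opening: 1.0
```

```bash
python3 look.py side c 120,400,100,310
```

```text
9.6667 [0.6137 0.2405 0.3448] [ 0.78 -0.    1.45] [ 0.01 -0.04  0.01] 1.005
```

View pics/side_c.png

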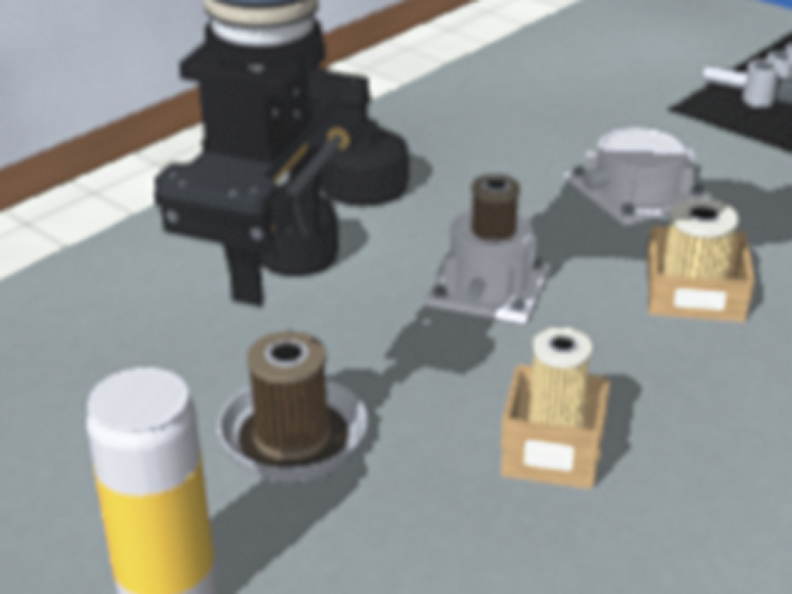

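The used oil element stands upright in the pan at (288,395). Next, the new oil element.

Request:
step_arm(
  motion=[
    [[0,0,0,-6,-18,0,87],[0,0,0,-18,-52,0,87],[0,0,0,-30,-88,0,87],[0,0,0,-42,-124,0,87],[0,0,0,-54,-160,0,87],[0,0,0,-66,-196,0,87],[0,0,0,-78,-232,0,87],[0,0,0,-90,-268,0,87],[0,0,0,-102,-304,0,87],[0,0,0,-114,-340,0,87],[0,0,0,-125,-370,0,87],[0,0,0,-131,-388,0,87]],
  ],
)

```text
time_s: 10.67
position: [0.4801, -0.1506, 0.3387]
tcp_rot: [[-0.001, 0.931, 0.366], [-0.0, 0.366, -0.931], [-1.0, -0.001, -0.0]]
force: [1.0, -0.2, 0.9]
opening: 0.996
```

Request:
step_arm(
  motion=[
    [[0,0,0,0,0,0,87],[0,0,0,0,0,0,87],[0,0,0,0,0,0,87],[0,0,0,0,0,0,87]],
  ],
)

```text
time_s: 11.0
position: [0.4815, -0.1468, 0.339]
tcp_rot: [[-0.001, 0.929, 0.369], [0.001, 0.369, -0.929], [-1.0, -0.0, -0.001]]
force: [-0.2, -0.1, 0.0]
opening: 1.003
```

Request:
step_arm(
  motion=[
    [[0,0,0,0,-1,-15,87],[0,0,0,0,-1,-35,87],[0,0,0,0,-1,-55,87],[0,0,0,0,-1,-75,87],[0,0,0,0,-1,-92,87],[0,0,0,0,-1,-105,87],[0,0,0,0,-1,-110,87],[0,0,0,0,-1,-110,87],[0,0,0,0,-1,-110,87]],
  ],
)

```text
time_s: 11.75
position: [0.4818, -0.1482, 0.2294]
tcp_rot: [[-0.0, 0.929, 0.369], [0.0, 0.369, -0.929], [-1.0, 0.0, -0.0]]
force: [-0.1, -0.5, -0.1]
opening: 1.004
```

```bash
python3 look.py side d 240,460,60,240
```

```text
11.8 [ 0.4819 -0.1485  0.2298] [-0.62  0.71  0.31] [ 0.03 -0.01 -0.01] 1.0
```

View pics/side_d.png

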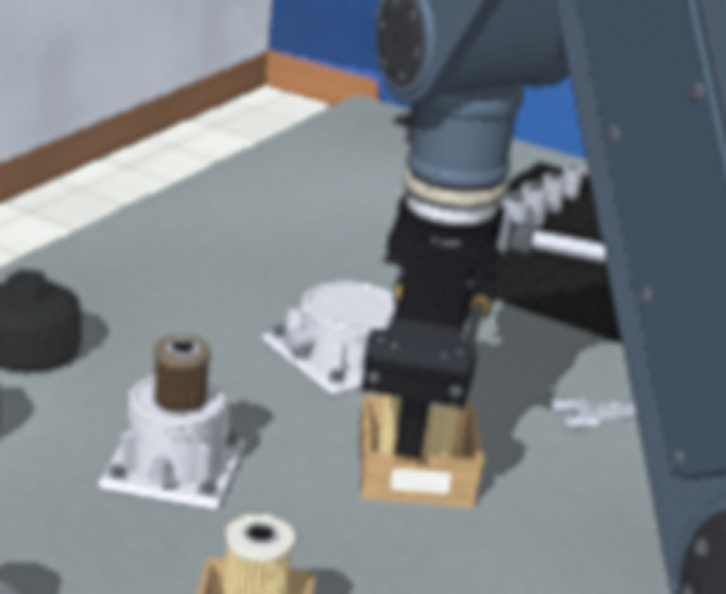

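The finger sits centred over the new oil element at (415,430). Closing and lifting.

Request:
step_arm(
  motion=[
    [[0,0,0,0,0,0,50],[0,0,0,0,0,0,50],[0,0,0,0,0,0,50],[0,0,0,0,0,0,50],[0,0,0,0,0,0,50],[0,0,0,0,0,0,50],[0,0,0,0,0,0,50],[0,0,0,0,0,0,50]],
  ],
)

```text
time_s: 12.47
position: [0.4815, -0.1491, 0.2296]
tcp_rot: [[0.001, 0.93, 0.368], [-0.0, 0.368, -0.93], [-1.0, 0.0, 0.001]]
force: [-0.3, -1.4, 3.5]
opening: 0.677
```

Request:
step_arm(
  motion=[
    [[0,0,0,0,0,5,50],[0,0,0,0,0,13,50],[0,0,0,0,0,25,50],[0,0,0,0,0,40,50],[0,0,0,0,0,55,50],[0,0,0,0,0,70,50],[0,0,0,0,0,85,50],[0,0,0,0,0,95,50],[0,0,0,0,0,100,50],[0,0,0,0,0,100,50],[0,0,0,0,0,100,50]],
  ],
)

```text
time_s: 13.38
position: [0.4813, -0.1488, 0.3292]
tcp_rot: [[-0.0, 0.93, 0.368], [0.0, 0.368, -0.93], [-1.0, -0.0, -0.0]]
force: [-0.1, 0.5, -0.9]
opening: 0.681
```

Request:
step_arm(
  motion=[
    [[0,0,0,6,-5,0,50],[0,0,0,20,-18,0,50],[0,0,0,40,-36,0,50],[0,0,0,60,-53,0,50],[0,0,0,80,-71,0,50],[0,0,0,100,-89,0,50],[0,0,0,120,-107,0,50],[0,0,0,136,-121,0,50],[0,0,0,143,-128,0,50],[0,0,0,143,-128,0,50],[0,0,0,143,-128,0,50],[0,0,0,143,-128,0,50]],
  ],
)

```text
time_s: 14.38
position: [0.6237, -0.2763, 0.328]
tcp_rot: [[-0.003, 0.93, 0.368], [0.002, 0.368, -0.93], [-1.0, -0.002, -0.003]]
force: [-0.1, -0.1, -0.4]
opening: 0.684
```

```bash
python3 look.py side e 240,460,60,240; python3 look.py top e 330,470,110,215
```

```text
14.4333 [ 0.6237 -0.2761  0.3284] [-0.93 -0.06 -1.63] [-0.04 -0.02  0.04] 0.68
14.4833 [ 0.6238 -0.2761  0.3287] [-0.   -0.33 -2.25] [ 0.   -0.02 -0.01] 0.687
```

View pics/side_e.png

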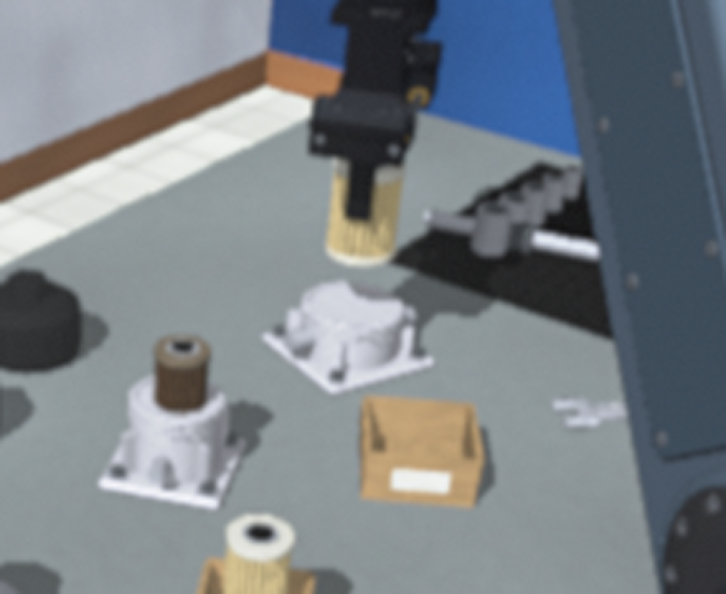

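The new element hangs over the bowl, centred in the fingers at (362,215). Lowering.

Request:
step_arm(
  motion=[
    [[0,0,0,1,0,-10,50],[0,0,0,1,0,-22,50],[0,0,0,1,0,-34,50],[0,0,0,1,0,-46,50],[0,0,0,1,0,-58,50],[0,0,0,1,0,-70,50],[0,0,0,1,0,-80,50],[0,0,0,1,0,-86,50],[0,0,0,1,0,-88,50],[0,0,0,1,0,-89,50],[0,0,0,1,0,-89,50],[0,0,0,1,0,-89,50]],
  ],
)

```text
time_s: 15.48
position: [0.6257, -0.2771, 0.241]
tcp_rot: [[0.001, 0.93, 0.368], [-0.001, 0.368, -0.93], [-1.0, 0.001, 0.001]]
force: [0.9, -0.1, -1.4]
opening: 0.683
```

Request:
step_arm(
  motion=[
    [[0,0,0,0,0,-1,50],[0,0,0,0,0,-2,50],[0,0,0,0,0,-2,50]],
  ],
)

```text
time_s: 15.73
position: [0.6255, -0.2769, 0.2386]
tcp_rot: [[0.0, 0.93, 0.368], [-0.0, 0.368, -0.93], [-1.0, 0.0, 0.0]]
force: [-0.3, 0.1, -1.3]
opening: 0.685
```

Request:
step_arm(
  motion=[
    [[0,0,0,0,0,-1,50],[0,0,0,0,0,-2,50],[0,0,0,0,0,-2,50],[0,0,0,0,0,-2,50]],
  ],
)

```text
time_s: 16.07
position: [0.6255, -0.277, 0.2367]
tcp_rot: [[0.0, 0.93, 0.368], [-0.0, 0.368, -0.93], [-1.0, 0.0, 0.0]]
force: [-0.2, 0.4, 1.1]
opening: 0.681
```

Request:
step_arm(
  motion=[
    [[0,0,0,0,0,-1,50],[0,0,0,0,0,-1,50],[0,0,0,0,0,-1,50]],
  ],
)

```text
time_s: 16.32
position: [0.6255, -0.2769, 0.2367]
tcp_rot: [[0.0, 0.93, 0.368], [-0.0, 0.368, -0.93], [-1.0, 0.0, 0.0]]
force: [-2.0, 1.5, 7.0]
opening: 0.682
```

It's seated, with contact at the predicted height. Release and lift.

Request:
step_arm(
  motion=[
    [[0,0,0,0,0,0,87],[0,0,0,0,0,0,87],[0,0,0,0,0,0,87],[0,0,0,0,0,0,87],[0,0,0,0,0,0,87],[0,0,0,0,0,5,87],[0,0,0,0,0,15,87],[0,0,0,0,0,30,87],[0,0,0,0,0,50,87],[0,0,0,0,0,75,87],[0,0,0,0,0,100,87],[0,0,0,0,0,110,87]],
  ],
)

```text
time_s: 17.32
position: [0.6264, -0.2774, 0.3503]
tcp_rot: [[0.007, 0.93, 0.368], [-0.004, 0.368, -0.93], [-1.0, 0.005, 0.006]]
force: [1.2, -0.9, 0.5]
opening: 1.0
```

```bash
python3 look.py side f 120,400,100,310
```

```text
17.3667 [ 0.6266 -0.2776  0.3511] [0.63 0.07 0.85] [ 0.01 -0.06 -0.01] 1.001
```

View pics/side_f.png

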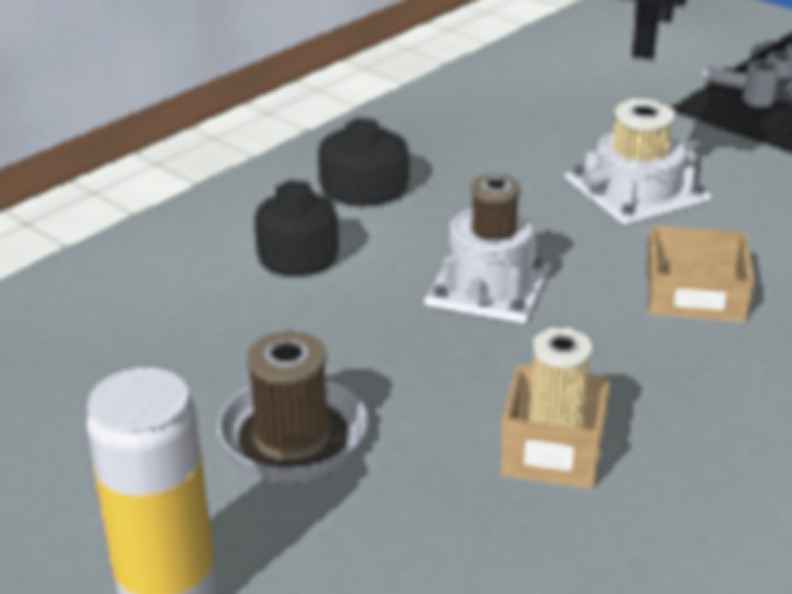

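The new oil element stands in its housing at (643,135), and everything else is undisturbed. Back to the pan for the used oil element.

Request:
step_arm(
  motion=[
    [[0,0,0,0,15,0,87],[0,0,0,-1,45,0,87],[0,0,0,-2,80,0,87],[0,0,0,-3,118,0,87],[0,0,0,-4,156,0,87],[0,0,0,-5,194,0,87],[0,0,0,-6,232,0,87],[0,0,0,-7,270,0,87],[0,0,0,-8,308,0,87],[0,0,0,-9,346,0,87],[0,0,0,-10,380,0,87],[0,0,0,-10,400,0,87]],
  ],
)

```text
time_s: 18.37
position: [0.6132, 0.1277, 0.3431]
tcp_rot: [[-0.005, 0.929, 0.371], [0.001, 0.371, -0.929], [-1.0, -0.004, -0.003]]
force: [0.5, -1.0, 0.7]
opening: 1.003
```

Request:
step_arm(
  motion=[
    [[0,0,0,0,30,0,87],[0,0,0,-1,60,0,87],[0,0,0,-2,88,0,87],[0,0,0,-3,107,0,87],[0,0,0,-3,116,0,87],[0,0,0,-3,116,0,87],[0,0,0,-3,116,0,87],[0,0,0,-3,116,0,87]],
  ],
)

```text
time_s: 19.03
position: [0.6122, 0.2381, 0.3445]
tcp_rot: [[-0.002, 0.93, 0.367], [-0.001, 0.367, -0.93], [-1.0, -0.002, 0.0]]
force: [-0.4, 0.2, -0.5]
opening: 1.001
```

Request:
step_arm(
  motion=[
    [[0,0,0,0,1,-15,87],[0,0,0,0,1,-35,87],[0,0,0,0,1,-55,87],[0,0,0,0,1,-75,87],[0,0,0,0,1,-93,87],[0,0,0,0,1,-106,87],[0,0,0,0,1,-114,87],[0,0,0,0,1,-114,87],[0,0,0,0,1,-114,87],[0,0,0,0,1,-114,87]],
  ],
)

```text
time_s: 19.87
position: [0.6131, 0.2399, 0.2324]
tcp_rot: [[0.002, 0.93, 0.368], [0.0, 0.368, -0.93], [-1.0, 0.002, 0.0]]
force: [0.7, -0.7, 0.1]
opening: 1.0
```

Request:
step_arm(
  motion=[
    [[0,0,0,0,0,0,50],[0,0,0,0,0,0,50],[0,0,0,0,0,0,50],[0,0,0,0,0,0,50],[0,0,0,0,0,0,50],[0,0,0,0,0,0,50],[0,0,0,0,0,0,50],[0,0,0,0,0,0,50]],
  ],
)

```text
time_s: 20.53
position: [0.6125, 0.2401, 0.2316]
tcp_rot: [[0.0, 0.93, 0.368], [0.0, 0.368, -0.93], [-1.0, 0.0, 0.0]]
force: [-0.6, 0.3, 1.6]
opening: 0.683
```

Request:
step_arm(
  motion=[
    [[0,0,0,0,0,5,50],[0,0,0,0,0,13,50],[0,0,0,0,0,25,50],[0,0,0,0,0,40,50],[0,0,0,0,0,55,50],[0,0,0,0,0,70,50],[0,0,0,0,0,85,50],[0,0,0,0,0,100,50],[0,0,0,0,0,115,50],[0,0,0,0,0,130,50],[0,0,0,0,0,135,50],[0,0,0,0,0,135,50]],
  ],
)

```text
time_s: 21.53
position: [0.6128, 0.2402, 0.369]
tcp_rot: [[0.005, 0.93, 0.368], [0.001, 0.368, -0.93], [-1.0, 0.005, 0.001]]
force: [0.2, 0.1, -0.7]
opening: 0.686
```

Request:
step_arm(
  motion=[
    [[0,0,0,-3,-9,0,50],[0,0,0,-10,-29,0,50],[0,0,0,-19,-57,0,50],[0,0,0,-28,-85,0,50],[0,0,0,-37,-113,0,50],[0,0,0,-47,-141,0,50],[0,0,0,-56,-169,0,50],[0,0,0,-66,-197,0,50],[0,0,0,-75,-225,0,50],[0,0,0,-85,-253,0,50],[0,0,0,-94,-281,0,50],[0,0,0,-104,-309,0,50]],
  ],
)

```text
time_s: 22.53
position: [0.507, -0.0704, 0.3653]
tcp_rot: [[-0.002, 0.93, 0.368], [0.001, 0.368, -0.93], [-1.0, -0.002, -0.002]]
force: [0.7, -0.3, -1.7]
opening: 0.684
```

Request:
step_arm(
  motion=[
    [[0,0,0,-9,-28,0,50],[0,0,0,-18,-54,0,50],[0,0,0,-24,-73,0,50],[0,0,0,-28,-82,0,50],[0,0,0,-28,-82,0,50],[0,0,0,-28,-82,0,50],[0,0,0,-28,-82,0,50],[0,0,0,-28,-82,0,50]],
  ],
)

```text
time_s: 23.2
position: [0.4806, -0.1497, 0.3661]
tcp_rot: [[-0.0, 0.929, 0.369], [0.001, 0.369, -0.929], [-1.0, -0.0, -0.001]]
force: [-0.1, -0.3, -1.4]
opening: 0.682
```

```bash
python3 look.py side g 240,460,60,240
```

```text
23.25 [ 0.4806 -0.1498  0.3662] [ 0.77  0.55 -2.77] [-0.02 -0.04  0.02] 0.682
```

View pics/side_g.png

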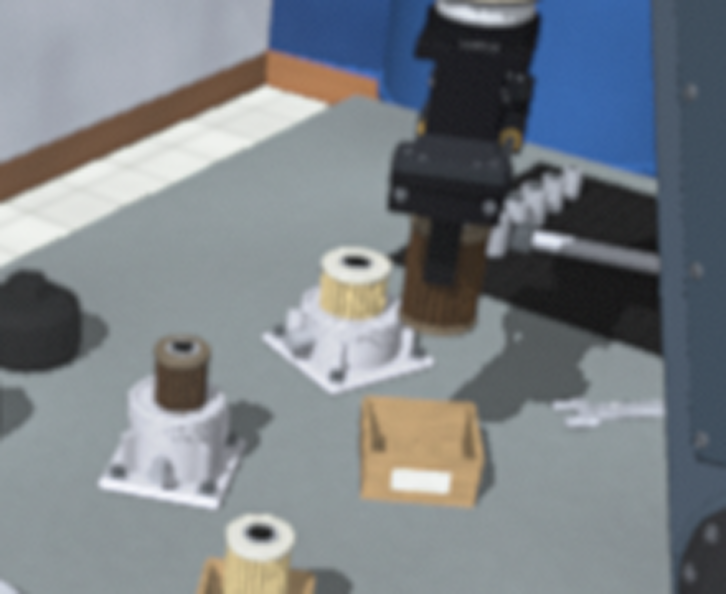

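The used oil element hangs at (443,270), above the carton at (420,450). The tilt of the line between them is perspective. Lowering.

Request:
step_arm(
  motion=[
    [[0,0,0,0,-1,-8,50],[0,0,0,0,-1,-22,50],[0,0,0,0,-1,-38,50],[0,0,0,0,-1,-54,50],[0,0,0,0,-1,-70,50],[0,0,0,0,-1,-85,50],[0,0,0,0,-1,-99,50],[0,0,0,0,-1,-111,50],[0,0,0,0,-1,-121,50],[0,0,0,0,-1,-128,50],[0,0,0,0,-1,-131,50],[0,0,0,0,-1,-131,50]],
  ],
)

```text
time_s: 24.25
position: [0.4804, -0.1517, 0.2347]
tcp_rot: [[-0.001, 0.93, 0.368], [0.001, 0.368, -0.93], [-1.0, -0.001, -0.001]]
force: [-0.8, 0.5, -1.0]
opening: 0.683
```

Request:
step_arm(
  motion=[
    [[0,0,0,0,0,-1,50],[0,0,0,0,0,-2,50],[0,0,0,0,0,-3,50],[0,0,0,0,0,-3,50],[0,0,0,0,0,-3,50]],
  ],
)

```text
time_s: 24.67
position: [0.4805, -0.152, 0.2326]
tcp_rot: [[0.001, 0.93, 0.368], [-0.0, 0.368, -0.93], [-1.0, 0.0, 0.001]]
force: [-0.4, -0.1, -1.9]
opening: 0.681
```

Request:
step_arm(
  motion=[
    [[0,0,0,0,0,-1,50],[0,0,0,0,0,-1,50],[0,0,0,0,0,-1,50]],
  ],
)

```text
time_s: 24.92
position: [0.4804, -0.1519, 0.2313]
tcp_rot: [[-0.0, 0.93, 0.368], [0.0, 0.368, -0.93], [-1.0, -0.0, -0.0]]
force: [-0.3, -0.3, -2.1]
opening: 0.679
```

Request:
step_arm(
  motion=[
    [[0,0,0,0,0,-1,50],[0,0,0,0,0,-1,50],[0,0,0,0,0,-1,50]],
  ],
)

```text
time_s: 25.17
position: [0.4805, -0.152, 0.2306]
tcp_rot: [[0.0, 0.93, 0.368], [-0.0, 0.368, -0.93], [-1.0, 0.0, 0.0]]
force: [-1.4, -1.2, 1.8]
opening: 0.681
```

Request:
step_arm(
  motion=[
    [[0,0,0,0,0,-1,50],[0,0,0,0,0,-1,50],[0,0,0,0,0,-1,50]],
  ],
)

```text
time_s: 25.42
position: [0.4805, -0.1519, 0.2305]
tcp_rot: [[0.001, 0.93, 0.368], [-0.0, 0.368, -0.93], [-1.0, 0.0, 0.001]]
force: [-1.5, 1.1, 11.6]
opening: 0.68
```

Request:
step_arm(
  motion=[
    [[0,0,0,0,0,0,87],[0,0,0,0,0,0,87],[0,0,0,0,0,0,87],[0,0,0,0,0,0,87],[0,0,0,0,0,0,87],[0,0,0,0,0,5,87],[0,0,0,0,0,15,87],[0,0,0,0,0,30,87],[0,0,0,0,0,50,87],[0,0,0,0,0,75,87],[0,0,0,0,0,100,87],[0,0,0,0,0,115,87]],
  ],
)

```text
time_s: 26.42
position: [0.4807, -0.152, 0.3475]
tcp_rot: [[0.003, 0.93, 0.368], [-0.002, 0.368, -0.93], [-1.0, 0.002, 0.003]]
force: [0.2, -0.2, -0.3]
opening: 0.999
```

Request:
step_arm(
  motion=[
    [[0,0,0,20,17,0,87],[0,0,0,42,36,0,87],[0,0,0,64,55,0,87],[0,0,0,86,74,0,87],[0,0,0,108,93,0,87],[0,0,0,128,110,0,87],[0,0,0,140,120,0,87],[0,0,0,144,123,0,87],[0,0,0,144,123,0,87],[0,0,0,144,123,0,87],[0,0,0,144,123,0,87]],
  ],
)

```text
time_s: 27.33
position: [0.6235, -0.0296, 0.3444]
tcp_rot: [[-0.001, 0.93, 0.367], [-0.0, 0.367, -0.93], [-1.0, -0.001, -0.0]]
force: [-0.9, 0.1, 0.0]
opening: 1.001
```

```bash
python3 look.py side i 200,420,70,250
```

```text
27.3833 [ 0.6235 -0.0298  0.3444] [-0.03 -0.32 -0.03] [0.03 0.01 0.02] 0.999
```

View pics/side_i.png

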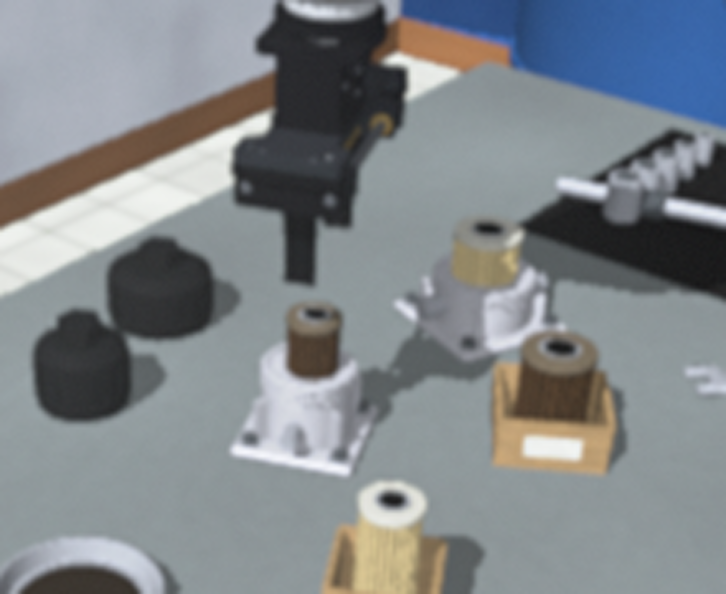

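The used oil element stands upright in its carton at (555,385). The gripper is over the used fuel element at (315,340).

Request:
step_arm(
  motion=[
    [[0,0,0,1,1,-12,87],[0,0,0,1,1,-30,87],[0,0,0,1,1,-48,87],[0,0,0,1,1,-65,87],[0,0,0,1,1,-80,87],[0,0,0,1,1,-89,87],[0,0,0,1,1,-91,87],[0,0,0,1,1,-91,87],[0,0,0,1,1,-91,87],[0,0,0,1,1,-91,87]],
  ],
)

```text
time_s: 28.22
position: [0.6259, -0.0281, 0.2542]
tcp_rot: [[0.002, 0.93, 0.368], [-0.0, 0.368, -0.93], [-1.0, 0.002, 0.001]]
force: [-0.7, 0.1, 0.6]
opening: 0.999
```

Request:
step_arm(
  motion=[
    [[0,0,0,0,0,0,35],[0,0,0,0,0,0,35],[0,0,0,0,0,0,35],[0,0,0,0,0,0,35],[0,0,0,0,0,0,35],[0,0,0,0,0,0,35],[0,0,0,0,0,0,35],[0,0,0,0,0,0,35],[0,0,0,0,0,0,35],[0,0,0,0,0,0,35]],
  ],
)

```text
time_s: 29.05
position: [0.6255, -0.028, 0.2533]
tcp_rot: [[0.0, 0.93, 0.368], [-0.0, 0.368, -0.93], [-1.0, 0.0, 0.0]]
force: [0.3, 0.0, -0.8]
opening: 0.499
```

```bash
python3 look.py side j 200,420,70,250
```

```text
29.1 [ 0.6255 -0.028   0.2533] [-0.16  0.33  0.01] [-0.09  0.   -0.03] 0.5
```

View pics/side_j.png

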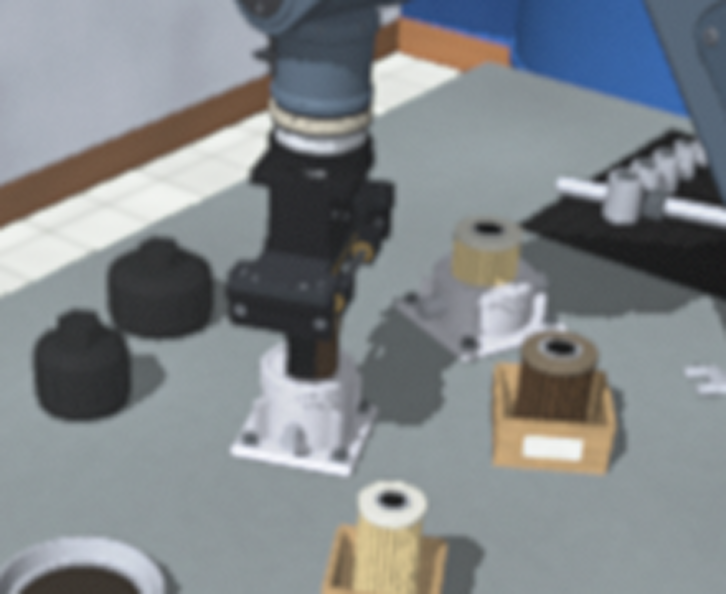

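Gripped at 43.5 mm; the finger sits against the element at (312,355). Lifting and moving to the pan.

Request:
step_arm(
  motion=[
    [[0,0,0,0,0,5,35],[0,0,0,0,0,13,35],[0,0,0,0,0,25,35],[0,0,0,0,0,40,35],[0,0,0,0,0,55,35],[0,0,0,0,0,70,35],[0,0,0,0,0,85,35],[0,0,0,0,0,95,35],[0,0,0,0,0,100,35],[0,0,0,0,0,100,35]],
  ],
)

```text
time_s: 29.93
position: [0.6257, -0.0279, 0.3553]
tcp_rot: [[0.003, 0.93, 0.368], [-0.001, 0.368, -0.93], [-1.0, 0.003, 0.002]]
force: [-0.4, 0.4, -1.2]
opening: 0.499
```

Request:
step_arm(
  motion=[
    [[0,0,0,0,10,0,35],[0,0,0,-1,30,0,35],[0,0,0,-2,55,0,35],[0,0,0,-3,82,0,35],[0,0,0,-5,110,0,35],[0,0,0,-6,138,0,35],[0,0,0,-8,166,0,35],[0,0,0,-9,194,0,35],[0,0,0,-11,222,0,35],[0,0,0,-12,246,0,35],[0,0,0,-13,262,0,35],[0,0,0,-13,268,0,35]],
  ],
)

```text
time_s: 30.93
position: [0.6114, 0.243, 0.3521]
tcp_rot: [[-0.002, 0.929, 0.371], [0.0, 0.371, -0.929], [-1.0, -0.002, -0.001]]
force: [-0.2, -0.2, -0.6]
opening: 0.499
```

Request:
step_arm(
  motion=[
    [[0,0,0,0,0,0,35],[0,0,0,0,0,0,35],[0,0,0,0,0,0,35],[0,0,0,0,0,0,35]],
  ],
)

```text
time_s: 31.27
position: [0.6128, 0.2386, 0.3532]
tcp_rot: [[-0.0, 0.931, 0.366], [-0.0, 0.366, -0.931], [-1.0, -0.0, 0.0]]
force: [-0.2, 0.1, -1.1]
opening: 0.499
```

```bash
python3 look.py side k 120,400,100,310
```

```text
31.3167 [0.6128 0.2387 0.3533] [ 0.43 -0.24 -1.72] [ 0.05  0.01 -0.  ] 0.501
```

View pics/side_k.png

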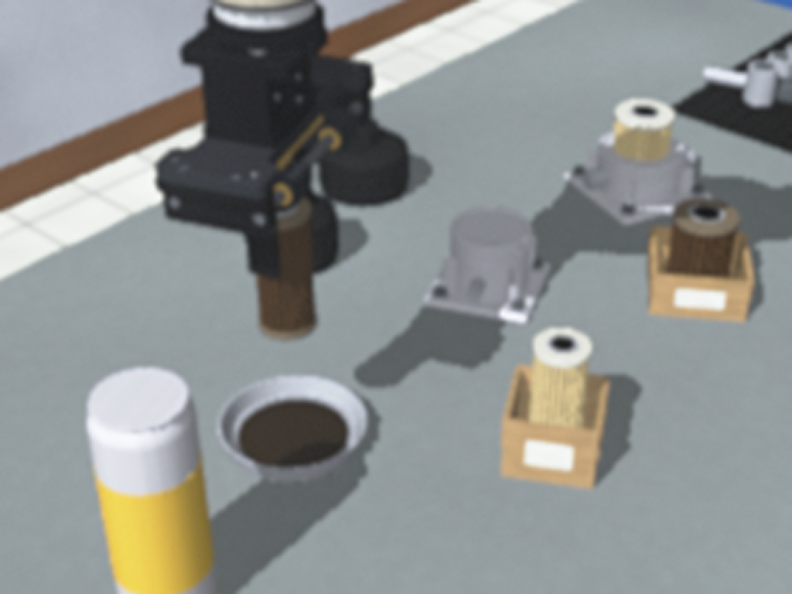

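The used fuel element hangs upright over the pan at (288,270). Lowering.

Request:
step_arm(
  motion=[
    [[0,0,0,0,1,-8,35],[0,0,0,0,1,-20,35],[0,0,0,0,1,-34,35],[0,0,0,0,1,-48,35],[0,0,0,0,1,-62,35],[0,0,0,0,1,-75,35],[0,0,0,0,1,-86,35],[0,0,0,0,1,-95,35],[0,0,0,0,1,-100,35],[0,0,0,0,1,-102,35],[0,0,0,0,1,-102,35],[0,0,0,0,1,-102,35]],
  ],
)

```text
time_s: 32.32
position: [0.6127, 0.2412, 0.2518]
tcp_rot: [[0.001, 0.93, 0.368], [0.0, 0.368, -0.93], [-1.0, 0.001, 0.0]]
force: [-0.1, -0.4, -0.8]
opening: 0.501
```

Request:
step_arm(
  motion=[
    [[0,0,0,0,0,-1,35],[0,0,0,0,0,-2,35],[0,0,0,0,0,-3,35],[0,0,0,0,0,-3,35],[0,0,0,0,0,-3,35]],
  ],
)

```text
time_s: 32.73
position: [0.6124, 0.2411, 0.2484]
tcp_rot: [[0.0, 0.93, 0.368], [0.0, 0.368, -0.93], [-1.0, 0.0, 0.0]]
force: [0.5, 0.6, -0.8]
opening: 0.498
```

Request:
step_arm(
  motion=[
    [[0,0,0,0,0,-1,35],[0,0,0,0,0,-1,35],[0,0,0,0,0,-1,35]],
  ],
)

```text
time_s: 32.98
position: [0.6125, 0.2411, 0.2473]
tcp_rot: [[0.0, 0.93, 0.368], [0.0, 0.368, -0.93], [-1.0, 0.0, -0.0]]
force: [-1.1, 0.1, -0.5]
opening: 0.498
```

Request:
step_arm(
  motion=[
    [[0,0,0,0,0,-1,35],[0,0,0,0,0,-1,35],[0,0,0,0,0,-1,35]],
  ],
)

```text
time_s: 33.23
position: [0.6126, 0.2411, 0.2472]
tcp_rot: [[0.001, 0.93, 0.368], [0.0, 0.368, -0.93], [-1.0, 0.001, 0.0]]
force: [-0.8, 0.3, 5.2]
opening: 0.496
```

Request:
step_arm(
  motion=[
    [[0,0,0,0,0,0,87],[0,0,0,0,0,0,87],[0,0,0,0,0,0,87],[0,0,0,0,0,0,87],[0,0,0,0,0,0,87],[0,0,0,0,0,5,87],[0,0,0,0,0,15,87],[0,0,0,0,0,30,87],[0,0,0,0,0,50,87],[0,0,0,0,0,75,87],[0,0,0,0,0,95,87],[0,0,0,0,0,105,87]],
  ],
)

```text
time_s: 34.23
position: [0.6132, 0.2413, 0.3555]
tcp_rot: [[0.006, 0.93, 0.368], [0.001, 0.368, -0.93], [-1.0, 0.006, 0.001]]
force: [-0.0, 0.5, 0.7]
opening: 1.001
```

Request:
step_arm(
  motion=[
    [[0,0,0,-22,-17,0,87],[0,0,0,-46,-35,0,87],[0,0,0,-72,-54,0,87],[0,0,0,-98,-73,0,87],[0,0,0,-124,-92,0,87],[0,0,0,-147,-110,0,87],[0,0,0,-160,-120,0,87],[0,0,0,-164,-123,0,87],[0,0,0,-164,-123,0,87],[0,0,0,-164,-123,0,87],[0,0,0,-164,-123,0,87],[0,0,0,-164,-123,0,87]],
  ],
)

```text
time_s: 35.23
position: [0.4497, 0.1185, 0.3514]
tcp_rot: [[0.002, 0.93, 0.369], [0.0, 0.369, -0.93], [-1.0, 0.002, 0.0]]
force: [-0.0, 0.7, 0.4]
opening: 1.0
```

```bash
python3 look.py side l 120,400,100,310
```

```text
35.2833 [0.4494 0.1185 0.3513] [ 0.31 -0.54 -0.27] [-0.02 -0.01 -0.  ] 1.002
```

View pics/side_l.png

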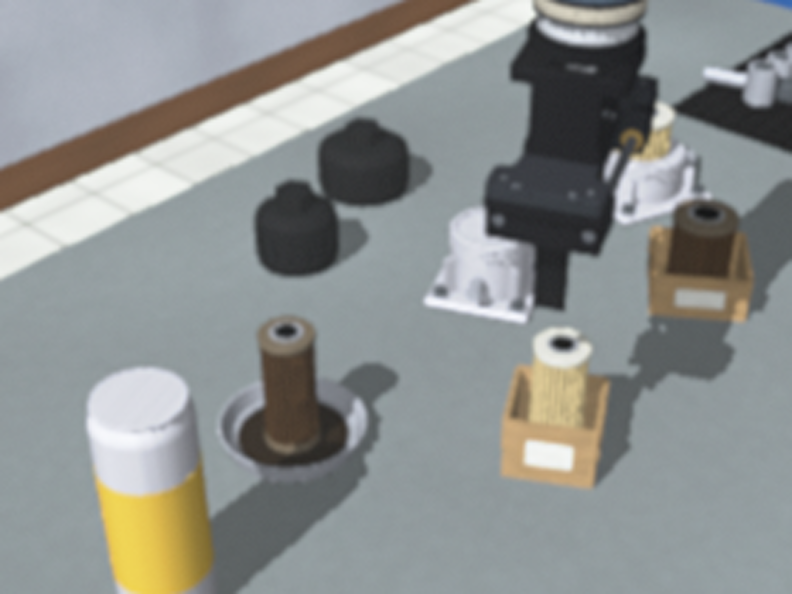

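The used fuel element is upright in the pan at (290,390), and the gripper is over the new fuel element at (562,360).

Request:
step_arm(
  motion=[
    [[0,0,0,-1,0,-12,87],[0,0,0,-1,0,-30,87],[0,0,0,-1,0,-50,87],[0,0,0,-1,0,-70,87],[0,0,0,-1,0,-88,87],[0,0,0,-1,0,-100,87],[0,0,0,-1,0,-105,87],[0,0,0,-1,0,-105,87],[0,0,0,-1,0,-105,87],[0,0,0,-1,0,-105,87]],
  ],
)

```text
time_s: 36.12
position: [0.4479, 0.1182, 0.2469]
tcp_rot: [[0.002, 0.93, 0.368], [0.0, 0.368, -0.93], [-1.0, 0.002, 0.001]]
force: [0.1, -0.2, 0.4]
opening: 0.998
```

Request:
step_arm(
  motion=[
    [[0,0,0,0,0,0,35],[0,0,0,0,0,0,35],[0,0,0,0,0,0,35],[0,0,0,0,0,0,35],[0,0,0,0,0,0,35],[0,0,0,0,0,0,35],[0,0,0,0,0,0,35],[0,0,0,0,0,0,35],[0,0,0,0,0,0,35],[0,0,0,0,0,0,35]],
  ],
)

```text
time_s: 36.95
position: [0.4475, 0.118, 0.2463]
tcp_rot: [[-0.0, 0.93, 0.368], [-0.0, 0.368, -0.93], [-1.0, -0.0, -0.0]]
force: [-0.2, -0.2, -0.3]
opening: 0.5
```

Request:
step_arm(
  motion=[
    [[0,0,0,0,0,5,35],[0,0,0,0,0,13,35],[0,0,0,0,0,25,35],[0,0,0,0,0,40,35],[0,0,0,0,0,55,35],[0,0,0,0,0,70,35],[0,0,0,0,0,85,35],[0,0,0,0,0,100,35],[0,0,0,0,0,110,35],[0,0,0,0,0,115,35],[0,0,0,0,0,115,35]],
  ],
)

```text
time_s: 37.87
position: [0.4475, 0.1181, 0.3628]
tcp_rot: [[0.003, 0.93, 0.368], [0.0, 0.368, -0.93], [-1.0, 0.003, 0.001]]
force: [-0.1, 0.6, -1.4]
opening: 0.504
```

Request:
step_arm(
  motion=[
    [[0,0,0,8,-7,0,35],[0,0,0,25,-20,0,35],[0,0,0,46,-38,0,35],[0,0,0,68,-56,0,35],[0,0,0,90,-74,0,35],[0,0,0,112,-92,0,35],[0,0,0,134,-110,0,35],[0,0,0,155,-127,0,35],[0,0,0,171,-140,0,35],[0,0,0,179,-146,0,35],[0,0,0,179,-146,0,35],[0,0,0,179,-146,0,35]],
  ],
)

```text
time_s: 38.87
position: [0.6259, -0.0281, 0.3601]
tcp_rot: [[-0.003, 0.93, 0.367], [0.001, 0.367, -0.93], [-1.0, -0.003, -0.002]]
force: [0.2, 0.9, -1.6]
opening: 0.497
```

Request:
step_arm(
  motion=[
    [[0,0,0,0,0,0,35],[0,0,0,0,0,-10,35],[0,0,0,0,0,-20,35],[0,0,0,0,0,-30,35],[0,0,0,0,0,-30,35],[0,0,0,0,0,-30,35]],
  ],
)

```text
time_s: 39.37
position: [0.6258, -0.0275, 0.3299]
tcp_rot: [[-0.003, 0.93, 0.368], [0.001, 0.368, -0.93], [-1.0, -0.003, -0.002]]
force: [1.2, 0.4, -1.4]
opening: 0.501
```

```bash
python3 look.py side m 200,420,70,250
```

```text
39.4167 [ 0.6263 -0.0277  0.3307] [-0.12  0.05 -0.91] [0.   0.01 0.  ] 0.497
```

View pics/side_m.png

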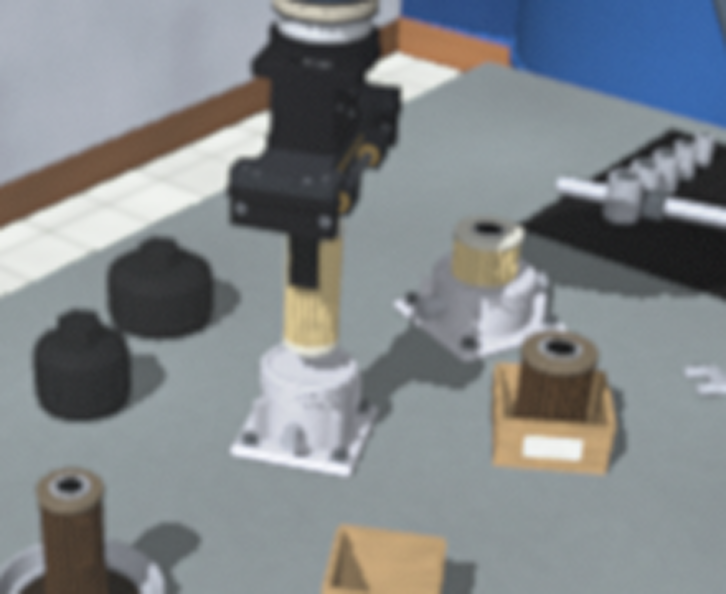

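The element's bottom at (310,347) is centred above the rim at (310,368). Lowering.

Request:
step_arm(
  motion=[
    [[0,0,0,0,0,-6,35],[0,0,0,0,0,-14,35],[0,0,0,0,0,-24,35],[0,0,0,0,0,-34,35],[0,0,0,0,0,-44,35],[0,0,0,0,0,-54,35],[0,0,0,0,0,-63,35],[0,0,0,0,0,-69,35],[0,0,0,0,0,-72,35],[0,0,0,0,0,-73,35],[0,0,0,0,0,-73,35],[0,0,0,0,0,-73,35]],
  ],
)

```text
time_s: 40.42
position: [0.6267, -0.028, 0.2587]
tcp_rot: [[0.001, 0.93, 0.368], [-0.0, 0.368, -0.93], [-1.0, 0.001, 0.001]]
force: [0.0, -0.2, 0.3]
opening: 0.498
```

Request:
step_arm(
  motion=[
    [[0,0,0,0,0,-1,35],[0,0,0,0,0,-2,35],[0,0,0,0,0,-3,35],[0,0,0,0,0,-3,35],[0,0,0,0,0,-3,35]],
  ],
)

```text
time_s: 40.83
position: [0.6264, -0.0279, 0.2553]
tcp_rot: [[0.0, 0.93, 0.368], [-0.0, 0.368, -0.93], [-1.0, -0.0, 0.0]]
force: [0.1, 0.1, -1.4]
opening: 0.499
```

Request:
step_arm(
  motion=[
    [[0,0,0,0,0,-1,35],[0,0,0,0,0,-1,35],[0,0,0,0,0,-1,35]],
  ],
)

```text
time_s: 41.08
position: [0.6264, -0.0279, 0.2543]
tcp_rot: [[-0.0, 0.93, 0.368], [0.0, 0.368, -0.93], [-1.0, -0.0, -0.0]]
force: [0.4, 0.1, -1.2]
opening: 0.502
```

Request:
step_arm(
  motion=[
    [[0,0,0,0,0,-1,35],[0,0,0,0,0,-1,35],[0,0,0,0,0,-1,35]],
  ],
)

```text
time_s: 41.33
position: [0.6265, -0.0279, 0.2533]
tcp_rot: [[0.0, 0.93, 0.368], [-0.0, 0.368, -0.93], [-1.0, 0.0, 0.0]]
force: [0.1, 0.0, -0.4]
opening: 0.499
```

Request:
step_arm(
  motion=[
    [[0,0,0,0,0,-1,35],[0,0,0,0,0,-1,35],[0,0,0,0,0,-1,35]],
  ],
)

```text
time_s: 41.58
position: [0.6266, -0.0279, 0.2532]
tcp_rot: [[0.001, 0.93, 0.368], [-0.0, 0.368, -0.93], [-1.0, 0.001, 0.0]]
force: [-1.1, 0.2, 5.9]
opening: 0.497
```

Seated. Releasing, lifting, then back to the pan at (.6125,.241).

Request:
step_arm(
  motion=[
    [[0,0,0,0,0,0,87],[0,0,0,0,0,0,87],[0,0,0,0,0,0,87],[0,0,0,0,0,0,87],[0,0,0,0,0,0,87],[0,0,0,0,0,5,87],[0,0,0,0,0,15,87],[0,0,0,0,0,30,87],[0,0,0,0,0,50,87],[0,0,0,0,0,75,87],[0,0,0,0,0,95,87],[0,0,0,0,0,100,87]],
  ],
)

```text
time_s: 42.58
position: [0.6276, -0.0281, 0.3571]
tcp_rot: [[0.008, 0.93, 0.368], [-0.002, 0.368, -0.93], [-1.0, 0.007, 0.005]]
force: [0.5, -0.7, 0.1]
opening: 1.001
```

Request:
step_arm(
  motion=[
    [[0,0,0,0,10,0,87],[0,0,0,-1,30,0,87],[0,0,0,-2,60,0,87],[0,0,0,-4,90,0,87],[0,0,0,-6,120,0,87],[0,0,0,-8,150,0,87],[0,0,0,-9,180,0,87],[0,0,0,-11,210,0,87],[0,0,0,-12,238,0,87],[0,0,0,-14,258,0,87],[0,0,0,-14,269,0,87],[0,0,0,-14,269,0,87]],
  ],
)

```text
time_s: 43.58
position: [0.6114, 0.2437, 0.3509]
tcp_rot: [[-0.002, 0.929, 0.371], [0.0, 0.371, -0.929], [-1.0, -0.002, -0.001]]
force: [0.4, -1.2, 0.9]
opening: 0.998
```

Request:
step_arm(
  motion=[
    [[0,0,0,0,0,0,87],[0,0,0,0,0,0,87],[0,0,0,0,0,0,87]],
  ],
)

```text
time_s: 43.83
position: [0.6127, 0.2397, 0.352]
tcp_rot: [[-0.001, 0.93, 0.366], [-0.001, 0.366, -0.93], [-1.0, -0.001, 0.0]]
force: [0.4, -1.1, -0.4]
opening: 1.0
```

```bash
python3 look.py side n 120,400,100,310
```

```text
43.8833 [0.6127 0.2396 0.3522] [ 0.39 -0.31  0.83] [-0.07  0.02  0.03] 0.996
```

View pics/side_n.png

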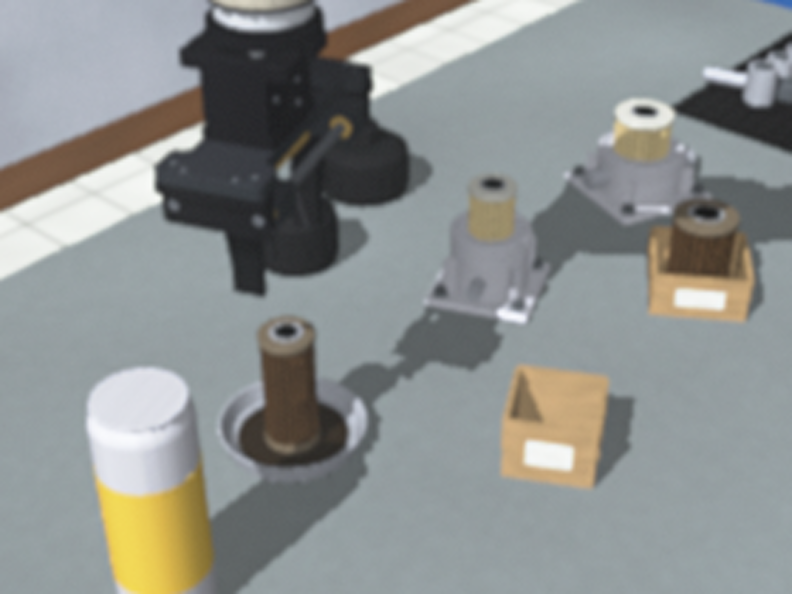

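The new fuel element stands in its housing at (491,205). Now the used fuel element in the pan.

Request:
step_arm(
  motion=[
    [[0,0,0,0,1,-12,87],[0,0,0,0,1,-30,87],[0,0,0,0,1,-50,87],[0,0,0,0,1,-70,87],[0,0,0,0,1,-88,87],[0,0,0,0,1,-100,87],[0,0,0,0,1,-105,87],[0,0,0,0,1,-105,87],[0,0,0,0,1,-105,87],[0,0,0,0,1,-105,87]],
  ],
)

```text
time_s: 44.72
position: [0.613, 0.2421, 0.2484]
tcp_rot: [[0.002, 0.93, 0.368], [0.001, 0.368, -0.93], [-1.0, 0.002, 0.0]]
force: [-0.6, 0.2, 0.0]
opening: 0.998
```

Request:
step_arm(
  motion=[
    [[0,0,0,0,0,0,35],[0,0,0,0,0,0,35],[0,0,0,0,0,0,35],[0,0,0,0,0,0,35],[0,0,0,0,0,0,35],[0,0,0,0,0,0,35],[0,0,0,0,0,0,35],[0,0,0,0,0,0,35],[0,0,0,0,0,0,35],[0,0,0,0,0,0,35]],
  ],
)

```text
time_s: 45.55
position: [0.6125, 0.242, 0.2472]
tcp_rot: [[-0.0, 0.93, 0.368], [-0.0, 0.368, -0.93], [-1.0, -0.0, 0.0]]
force: [0.3, 0.0, 0.7]
opening: 0.497
```

Request:
step_arm(
  motion=[
    [[0,0,0,0,0,5,35],[0,0,0,0,0,13,35],[0,0,0,0,0,25,35],[0,0,0,0,0,40,35],[0,0,0,0,0,55,35],[0,0,0,0,0,70,35],[0,0,0,0,0,85,35],[0,0,0,0,0,100,35],[0,0,0,0,0,110,35],[0,0,0,0,0,115,35],[0,0,0,0,0,115,35]],
  ],
)

```text
time_s: 46.47
position: [0.6127, 0.2422, 0.3644]
tcp_rot: [[0.003, 0.93, 0.368], [0.001, 0.368, -0.93], [-1.0, 0.003, 0.001]]
force: [0.3, 0.2, -1.4]
opening: 0.501
```

Request:
step_arm(
  motion=[
    [[0,0,0,-8,-6,0,35],[0,0,0,-24,-18,0,35],[0,0,0,-44,-33,0,35],[0,0,0,-64,-48,0,35],[0,0,0,-84,-63,0,35],[0,0,0,-104,-78,0,35],[0,0,0,-124,-92,0,35],[0,0,0,-142,-106,0,35],[0,0,0,-156,-116,0,35],[0,0,0,-164,-122,0,35],[0,0,0,-164,-122,0,35],[0,0,0,-164,-122,0,35]],
  ],
)

```text
time_s: 47.47
position: [0.4489, 0.12, 0.3623]
tcp_rot: [[0.001, 0.93, 0.367], [0.0, 0.367, -0.93], [-1.0, 0.001, -0.0]]
force: [-0.0, -0.2, -0.9]
opening: 0.497
```

Request:
step_arm(
  motion=[
    [[0,0,0,0,0,0,35],[0,0,0,0,0,-12,35],[0,0,0,0,0,-24,35],[0,0,0,0,0,-36,35],[0,0,0,0,0,-40,35],[0,0,0,0,0,-40,35],[0,0,0,0,0,-40,35]],
  ],
)

```text
time_s: 48.05
position: [0.4491, 0.1204, 0.3223]
tcp_rot: [[0.0, 0.93, 0.368], [0.0, 0.368, -0.93], [-1.0, 0.0, 0.0]]
force: [-0.1, -0.6, -1.8]
opening: 0.501
```

```bash
python3 look.py side p 200,420,100,280
```

```text
48.1 [0.4491 0.1203 0.3226] [ 0.22 -0.3  -1.63] [-0.06  0.    0.01] 0.5
```

View pics/side_p.png

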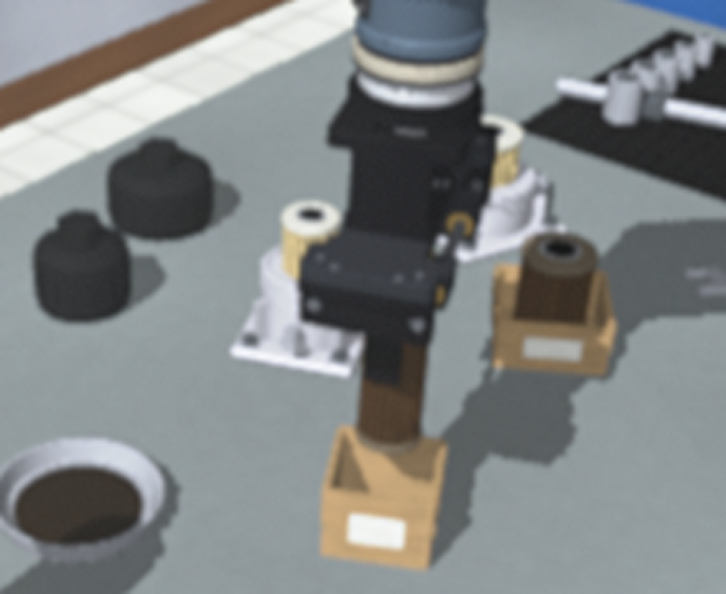

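The element's bottom at (390,435) is above the open carton, whose opening is around (388,465). Lowering.

Request:
step_arm(
  motion=[
    [[0,0,0,-1,-1,-6,35],[0,0,0,-1,-1,-14,35],[0,0,0,-1,-1,-24,35],[0,0,0,-1,-1,-34,35],[0,0,0,-1,-1,-44,35],[0,0,0,-1,-1,-54,35],[0,0,0,-1,-1,-62,35],[0,0,0,-1,-1,-68,35],[0,0,0,-1,-1,-71,35],[0,0,0,-1,-1,-72,35],[0,0,0,-1,-1,-72,35],[0,0,0,-1,-1,-72,35]],
  ],
)

```text
time_s: 49.1
position: [0.4476, 0.1191, 0.2506]
tcp_rot: [[0.001, 0.93, 0.368], [-0.0, 0.368, -0.93], [-1.0, 0.001, 0.0]]
force: [0.3, -0.4, -1.6]
opening: 0.498
```

Request:
step_arm(
  motion=[
    [[0,0,0,0,0,-1,35],[0,0,0,0,0,-2,35],[0,0,0,0,0,-3,35],[0,0,0,0,0,-3,35],[0,0,0,0,0,-3,35]],
  ],
)

```text
time_s: 49.52
position: [0.4474, 0.1191, 0.2474]
tcp_rot: [[0.0, 0.93, 0.368], [0.0, 0.368, -0.93], [-1.0, 0.0, 0.0]]
force: [0.4, -0.8, -0.7]
opening: 0.498
```

Request:
step_arm(
  motion=[
    [[0,0,0,0,0,-1,35],[0,0,0,0,0,-1,35],[0,0,0,0,0,-1,35]],
  ],
)

```text
time_s: 49.77
position: [0.4474, 0.1191, 0.2463]
tcp_rot: [[-0.0, 0.93, 0.368], [0.0, 0.368, -0.93], [-1.0, -0.0, -0.0]]
force: [-0.4, 0.1, -0.9]
opening: 0.499
```

Request:
step_arm(
  motion=[
    [[0,0,0,0,0,-1,35],[0,0,0,0,0,-1,35],[0,0,0,0,0,-1,35]],
  ],
)

```text
time_s: 50.02
position: [0.4475, 0.119, 0.2461]
tcp_rot: [[0.001, 0.93, 0.368], [-0.0, 0.368, -0.93], [-1.0, 0.001, 0.0]]
force: [-1.0, -0.6, 6.5]
opening: 0.505
```

Contact. Releasing, then moving up and back clear of the scene.

Request:
step_arm(
  motion=[
    [[0,0,0,0,0,0,87],[0,0,0,0,0,0,87],[0,0,0,0,0,0,87],[0,0,0,0,0,0,87],[0,0,0,0,0,0,87],[0,0,0,0,0,5,87],[0,0,0,0,0,15,87],[0,0,0,0,0,30,87],[0,0,0,0,0,50,87],[0,0,0,0,0,75,87],[0,0,0,0,0,105,87],[0,0,0,0,0,135,87]],
  ],
)

```text
time_s: 51.02
position: [0.4469, 0.119, 0.3815]
tcp_rot: [[-0.001, 0.93, 0.368], [-0.0, 0.368, -0.93], [-1.0, -0.001, -0.001]]
force: [0.2, -0.9, 0.7]
opening: 0.998
```

Request:
step_arm(
  motion=[
    [[0,0,0,0,-20,15,87],[0,0,0,0,-50,25,87],[0,0,0,0,-85,30,87],[0,0,0,0,-120,30,87],[0,0,0,-5,-155,30,87],[0,0,0,-10,-190,30,87],[0,0,0,-15,-225,30,87],[0,0,0,-20,-260,30,87],[0,0,0,-25,-295,30,87],[0,0,0,-30,-330,30,87],[0,0,0,-35,-360,30,87],[0,0,0,-40,-380,30,87]],
  ],
)

```text
time_s: 52.02
position: [0.407, -0.2638, 0.4107]
tcp_rot: [[0.001, 0.931, 0.366], [-0.002, 0.366, -0.931], [-1.0, 0.0, 0.002]]
force: [0.4, -0.1, 0.0]
opening: 0.998
```

Request:
step_arm(
  motion=[
    [[0,0,0,-5,-30,0,87],[0,0,0,-15,-60,0,87],[0,0,0,-25,-90,0,87],[0,0,0,-35,-115,0,87],[0,0,0,-45,-140,0,87],[0,0,0,-50,-150,0,87],[0,0,0,-50,-150,0,87],[0,0,0,-50,-150,0,87]],
  ],
)

```text
time_s: 52.68
position: [0.3572, -0.4104, 0.4101]
tcp_rot: [[-0.0, 0.93, 0.367], [0.002, 0.367, -0.93], [-1.0, 0.001, -0.002]]
force: [0.3, 0.1, -1.8]
opening: 0.998
```

```bash
python3 look.py side z 120,400,100,310; python3 look.py top z 100,460,80,300; cat > fin.py <<'E'
import fit
from fit import *
for n in fit.W: fit.W[n]=cloud(dict(np.load(n+"_z.npz")))
for k,c,zt,r in[("nf",(.6265,-.028),.11,.022),("no",(.6255,-.277),.09,.03),("uf",(.4475,.119),.103,.022),("uo",(.4805,-.152),.083,.03),("can",(.557,.411),.175,.031)]:
    for n in fit.W:
        P=near(n,c,.05,zt-.006,zt+.008)
        if len(P): 
            A=np.c_[P[:,:2]-P[:,:2].mean(0),np.ones(len(P))];s=np.linalg.lstsq(A,P[:,2],rcond=None)[0]
            print(k,n,"z",np.median(P[:,2]).round(4),ring(P,0,r,np.array(c)),"tilt deg",np.rad2deg(s[:2]).round(1))
E
python3 fin.py
```

```text
52.7333 [ 0.3575 -0.4097  0.4101] [0.21 0.5  0.08] [ 0.04 -0.06 -0.02] 1.001
52.7833 [ 0.3577 -0.4093  0.4102] [ 0.29  0.16 -0.06] [-0.02  0.01  0.01] 0.999
nf top z 0.1096 (array([ 0.6265, -0.0281]), 257) tilt deg [-0.5 -1. ]
nf side z 0.1102 (array([ 0.627 , -0.0268]), 147) tilt deg [ 1.8 -1.9]
no top z 0.0897 (array([ 0.6244, -0.2762]), 470) tilt deg [-0.6 -0. ]
no side z 0.0901 (array([ 0.625 , -0.2738]), 182) tilt deg [ 1.  -1.5]
uf top z 0.1031 (array([0.446 , 0.1179]), 259) tilt deg [-0.6 -0.5]
uf side z 0.1029 (array([0.4463, 0.1198]), 237) tilt deg [ 1.6 -2.1]
uo top z 0.0829 (array([ 0.4801, -0.1511]), 472) tilt deg [-0.2 -0.1]
uo side z 0.083 (array([ 0.481 , -0.1494]), 250) tilt deg [ 0.3 -1.3]
can top z 0.1746 (array([0.557, 0.411]), 541) tilt deg [0.5 0.4]
can side z 0.1748 (array([0.5557, 0.4128]), 662) tilt deg [ 0.9 -1. ]
```

View pics/side_z.png

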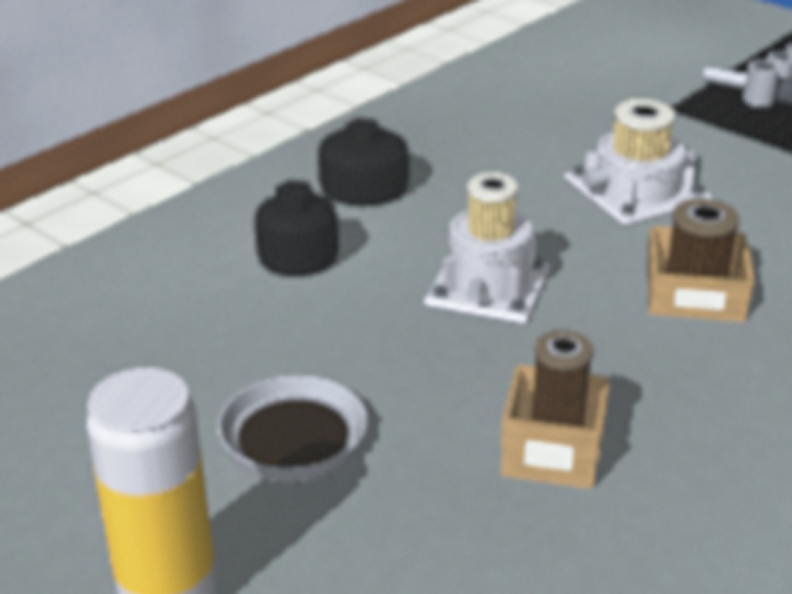

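View pics/top_z.png

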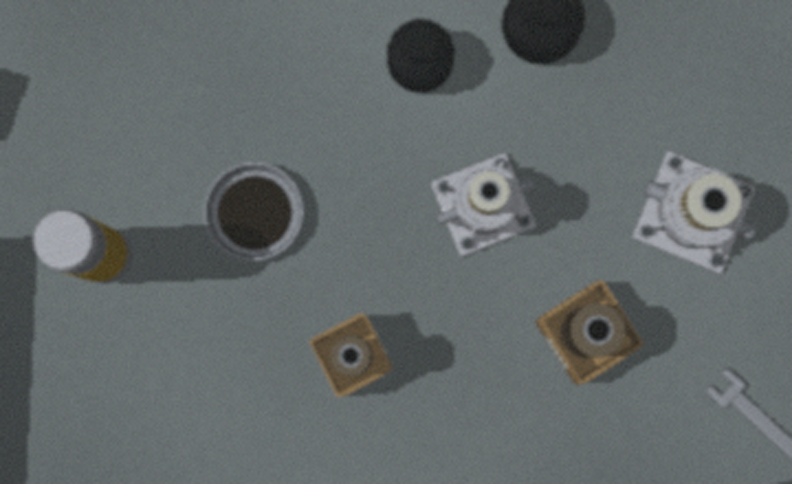

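Both views show the new elements in the housings at top-view (489,190) and (714,200), and the used ones upright in their cartons at (350,355) and (598,330). The pan is empty and the can has not moved. Handing in.

```bash
python3 -c "
from rig import bot
print(bot.hand_in())"
```

```text
the job is handed in; nothing more can be done
None
```

Both filter elements are changed and the job is handed in, at about 53 s of the 144 s allowed. I did the oil pair first, then the fuel pair. Each used element waited in the drip pan while its new one went into the housing, then went into its own carton. Every element was lowered until light contact (about 5–12 N) before release, and no new element went into the pan.

**Final checks:** in both views, the element tops stand at 110 and 90 mm in the housings and 103 and 83 mm in the cartons, matching fully seated heights. The pan is empty, the spray can is within 1–2 mm of its starting place, and the gripper is well clear of everything.

**Disagreements:**
- **Tool position:** the first approach stopped about 14 mm short because the move was cut off. I corrected it before closing the fingers.
- **Camera agreement:** the two views differ by about 1–2.5 mm in position.
- **Tilt readings:** the side view's tilt readings (up to 2°) look like measurement noise, since the top view gives 1° or less.

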